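Straightedge check of chassis feet

ROBOT

A 7-joint arm with a two-finger parallel gripper is mounted at the origin on the work surface. World frame = base frame: x ahead of the robot, y to its left, z up, the work surface at z = 0. Lengths are in m, angles in rad, forces in N, time in s.
With the tool pointing down it reaches from about 0.4 to 0.925 m from the base axis. Payload 4.1 kg.
Tool frame: the origin (TCP) lies where the fingers leave the gripper's body, on its centre line; the fingertips stand 73 mm ahead of it and the grasp point (between the pads) lies 54 mm ahead of it (arm.tip_extent is the distance from the TCP to the fingertips, in m); z points along the fingers, x is the direction in which the jaws open and shut, and the axes are right-handed (so a half turn about z gives the same grasp; the last joint's range is limited). The gripper opens to 85 mm and grips with 20 to 120 N. Pads are 22 mm wide; open, the fingers measure 114 mm over their backs; the gripper's body (76 mm by 85 mm) begins 54 mm behind the grasp point. The pads swing forward as they close: fully open they stand 13 mm farther back than shut.
Start: joints at [-1.261, 0.398, 0.045, 1.537, -0.019, 1.207, -0.051], TCP at [0.258, 0.596, 0.304] pointing down, gripper open.
Joint ranges: [-2.82, 2.82], [-0.49, 2.23], [-1.37, 1.46], [0, 2.46], [-1.36, 4.5], [0.23, 2], [-2.94, 2.94]. Speed limits (rad/s): [2.57, 2.57, 3.14, 3.14, 3.14, 3.14, 3.14].

INTERFACE

Orientations are given as [roll, pitch, yaw] about the fixed x, y, z axes, in that order (R = Rz(yaw) Ry(pitch) Rx(roll)).
In Python, from rig import telemetry, vision, workorder, spot_in, trace, tip_of, arm gives the robot as it stands.
- The arm moves only by the tool jog_arm, never from a script. Its argument "commands" is a list of rows, each a list of 7 numbers: the shift along the tool's x, y, z in m, then the turn, a rotation vector about the tool's x, y, z in degrees, then the finger opening in m, from 0 to 0.0854. In form: [[tx, ty, tz, wx, wy, wz, jaw], ...]. A call has exactly 10 rows; each row is the pose to reach, as a shift and turn from the pose commanded when the call began, along the tool's axes at that moment; what a row does not reach only later rows make up. A row lasts 1/12 s, in which the tool goes at most 41.7 mm and 7.16 degrees, less where a joint would pass 70% of its speed; a pose out of reach is approached as far as the arm can. A call with a gripper value outside its range is refused whole. The fingers move at their own pace and stop on an object; the grip force is fixed at half the most. Time passes only in rows, so rows that repeat a pose let the fingers close, or fill a call up. It gives the time, the measured TCP pose, the force and the opening at its end, in the units of the state.
- telemetry.observe(): the state, without advancing time (a new reading comes with each control period).
- vision.camera(name): name is "side" or "top" or "wrist"; returns (picture, depth): 400x640x3 uint8, blue, green, red; 400x640 float32, m along the optical axis (not along the pixel's ray), 0 where there is no reading.
- vision.camera_params(name): a dict with "mtx" (3x3 intrinsics, pixels), "R" (3x3) and "t" (3): a world point X has camera coordinates R X + t; the wrist camera has in their place "mount" (4x4, takes a point from camera to tool coordinates, whose origin is the TCP and whose axes are the tool frame's). Camera axes: x right, y down, z forward; pixel columns grow to the right and rows downward; lengths in m; the calibration is good to about 2 mm. The wrist camera is an equidistant fisheye: a pixel r from the principal point sees the ray r / f radians off the axis. A picture is of the moment at which its call begins: read the wrist's pose just before it. camera_params takes no time and is no camera call.
- workorder.job_done(): hands the job in, once; it reports no verdict.
Trained networks look in the newest picture that a camera, given by its name, has taken for a name from the list of things; names that differ only in an ending like _2 or _b are one class to them, and where a whole thing is asked for, a point or a joint stands for the part that bears it (a point fixed in the world has none). Each returns a list of dicts, best first, with "score" (0 to 1); they miss things now and then, are a little off and sometimes report something else, mostly with a low value. They report only what shows in the picture. A call takes as long as a camera call.
- spot_in(thing, camera): "extent" ([left, top, width, height] as shares, 0 to 1, of the picture: columns of its width, rows of its height, round what is visible of it).
- trace(thing, camera): "pixels" (400x640 bool, what is visible of it) and "extent" ([left, top, width, height] as shares, 0 to 1, of the picture: columns of its width, rows of its height, round what is visible of it).
- tip_of(thing, camera): "position" ([column, row] as shares, 0 to 1, of the picture: columns of its width, rows of its height: a listed point, or the origin of a listed thing).
The state is a dict: "time": time; "qpos": joint angles; "joint_vel": joint speeds; "tau": joint torques, N m; "position": TCP position; "orientation": TCP orientation; "ft_force": force on the tool from outside, world axes, zero at the start; "wrist_torque": the same for the moment, N m; "opening": finger opening in m.
Only numpy, scipy, OpenCV 4.12 (cv2) and the standard library are available. Lean on these libraries where they do the work, as an engineer would, in place of code of your own. Each camera call takes 0.05 s, during which the arm holds its last target. There are 200 camera calls.

TASK

Swing the oak component box's top door open by its brass handle and leave it standing open, and check the chassis feet on the bench one after another (aluminium first, then brass, then bakelite if there is one): lay the straightedge centred lengthwise along the foot's top, let go of it, and press down gently with the fingers first on its red end and then on its plain end to find out whether it rocks. Put the feet on which it does not rock into the oak box and those on which it rocks into the red tin tray, each lying flat on the floor, top up, and lengthwise front to back, then lay the straightedge back along its cork pad. Leave the other things on the bench where they are.

Things in the scene. Friction and masses are not known exactly. Their poses are not given: they have to be found in the camera images.
- alu_a: aluminium (silver) chassis foot, a bar 130 long (its x) x 36 wide (its y), about 20 mm tall; origin at the centre of its underside, z up. True: top flat, 20 mm high; crowned: 22 mm high in mid-length, sloping straight to 18 mm at both ends. At most one of alu_a and alu_b is present (the other reads None); the letter does not tell which kind it is.
- alu_b: aluminium (silver) chassis foot, a bar 130 long (its x) x 36 wide (its y), about 20 mm tall; origin at the centre of its underside, z up. True: top flat, 20 mm high; crowned: 22 mm high in mid-length, sloping straight to 18 mm at both ends. At most one of alu_a and alu_b is present (the other reads None); the letter does not tell which kind it is.
- brass_a: brass (yellow) chassis foot, a bar 130 long (its x) x 36 wide (its y), about 20 mm tall; origin at the centre of its underside, z up. True: top flat, 20 mm high; crowned: 22 mm high in mid-length, sloping straight to 18 mm at both ends. At most one of brass_a and brass_b is present (the other reads None); the letter does not tell which kind it is.
- brass_b: brass (yellow) chassis foot, a bar 130 long (its x) x 36 wide (its y), about 20 mm tall; origin at the centre of its underside, z up. True: top flat, 20 mm high; crowned: 22 mm high in mid-length, sloping straight to 18 mm at both ends. At most one of brass_a and brass_b is present (the other reads None); the letter does not tell which kind it is.
- bakelite_a: bakelite (black) chassis foot, a bar 130 long (its x) x 36 wide (its y), about 20 mm tall; origin at the centre of its underside, z up. True: top flat, 20 mm high; crowned: 22 mm high in mid-length, sloping straight to 18 mm at both ends. At most one of bakelite_a and bakelite_b is present (the other reads None); the letter does not tell which kind it is.
- bakelite_b: bakelite (black) chassis foot, a bar 130 long (its x) x 36 wide (its y), about 20 mm tall; origin at the centre of its underside, z up. True: top flat, 20 mm high; crowned: 22 mm high in mid-length, sloping straight to 18 mm at both ends. At most one of bakelite_a and bakelite_b is present (the other reads None); the letter does not tell which kind it is.
- straightedge: steel straightedge: flat blade 120 long (its x) x 24 wide (its y) x 10 mm thick, the last 23 mm at its +x end painted red; on the middle of its top a wooden grip block 36 (x) x 16 (y) mm, from 10 to 36 mm above the underside. Origin: centre of the underside, z up. Mass about 0.25 kg. On a true foot it lies still under a press at either end
- red_end (a point): where to press: top of the blade in its red end, 50 mm from the middle. On a crowned foot the blade see-saws on the middle ridge: a light press tips the pressed end down until the blade lies on that slope, 0.06 rad from level, with the other end's press point about 6 mm higher
- plain_end (a point): where to press: top of the blade in its unpainted end, 50 mm from the middle the other way
- pad: fixed cork pad, 170 (its x) x 60 (its y) x 4 mm thick, on the robot's side of the feet: the straightedge's place, lying lengthwise along it. Origin: centre of its underside, so its top is 4 mm above
- box: fixed oak component box, 175 (its x) x 225 (its y) x 55 mm tall, walls and floor 6 mm thick, closed on top by a hinged oak door. Origin: centre of its underside; its -x side faces the robot. Three feet fit side by side, lengthwise along the box's x, 60 mm apart
- door (a joint): angle of the box's top door: 0 shut, grows as it swings up and away from the robot, 1.57 upright, at most 1.9 rad. A stiff hinge: it stays where it is left, and takes about 2 N at the handle to move
- door_handle (a point): middle of the door's brass bar handle: a round bar 11 mm thick, 100 mm long along the box's y, 35 mm clear above the door (centre line to surface), 30 mm in from the door's front edge
- door_hinge (a point): middle of the door's hinge line, which runs along the box's y at its rear (+x) top edge. With the door shut the handle is 145 mm towards the robot from it and 43 mm above
- tray: fixed red tin tray for rejects, 165 (its x) x 195 (its y) x 14 mm tall, walls and floor 4 mm thick, open on top. Origin: centre of its underside. Three feet fit side by side, lengthwise along its x, 60 mm apart
- valve: bystander: green glass radio valve, upright, 42 across, 79 mm tall; origin under its base
- plug: bystander, not always there: black bakelite battery plug with two brass pins, 56 x 22 x 18 mm; origin under its body
- coil: bystander: copper aerial coil on a white ceramic former, upright, 37 across, 60 mm tall; origin under its base
- capacitor: bystander: yellow can capacitor, upright, 35 across, 55 mm tall; origin under its base
- screwdriver: bystander: screwdriver lying, 160 mm long; origin under its middle

How it is judged:
By the outcome, as a careful person would: the job done as asked, in the order asked, and still so for the second after the job is handed in, with the robot touching nothing.
Of alu_a, alu_b only 1 to 1 are there at a start; the rules pass over those that are not, and their reading is None.
Of brass_a, brass_b only 1 to 1 are there at a start; the rules pass over those that are not, and their reading is None.
Of bakelite_a, bakelite_b, plug only 1 to 1 are there at a start; the rules pass over those that are not, and their reading is None.
At some moment in a run one of alu_a, alu_b, brass_a, brass_b, bakelite_a, bakelite_b, straightedge may be knocked a few centimetres aside while the robot is not near it.
It also fails if it takes over 210 s, if anything falls off the work surface, if the arm or the gripper's body presses on something with over 40 N, if the wrist force passes 120 N, or if a joint passes its speed limit or range.

## Working session

There is one attempt and no reset: what is moved stays moved. The work goes in short steps, Python scripts to look and compute and a tool call to move; the robot and the scene stay as the last step left them, time stands still between calls to the robot, and variables do not carry over. Pictures are saved under pics/ and viewed, about 12 in all and at most 16, crops included, and the job is handed in when it is done.

Besides the shell and the picture viewer there is one more tool, called as a command line: name --pt "numbers of a row" for each row, then --argument value for the rest. jog_arm: Moves the arm, as the interface text tells. Its arguments: {"type":"object","properties":{"commands":{"type":"array","items":{"type":"array","items":{"type":"number"}}}},"required":["commands"]}

```bash
ls; mkdir -p pics
cat > h.py <<'E'
from rig import telemetry, vision, workorder, spot_in, trace, tip_of, arm
import numpy as np, cv2
from scipy.spatial.transform import Rotation as Ro
def cloud(name):
    s=telemetry.observe(); im,d=vision.camera(name); p=vision.camera_params(name); K=np.array(p["mtx"])
    v,u=np.mgrid[0:400,0:640].astype(float)
    x=(u-K[0,2])/K[0,0]; y=(v-K[1,2])/K[1,1]
    if name=="wrist":
        r=np.hypot(x,y)+1e-9; t=np.tan(np.minimum(r,1.5)); x,y=x/r*t,y/r*t
        C=np.stack([x*d,y*d,d],-1); M=np.array(p["mount"])
        T=C@M[:3,:3].T+M[:3,3]; W=T@Ro.from_euler('xyz',s["orientation"]).as_matrix().T+np.array(s["position"])
    else:
        C=np.stack([x*d,y*d,d],-1); W=(C-np.array(p["t"]).ravel())@np.array(p["R"])
    W[d==0]=np.nan
    return im,W
def pose(thing,cam,W,zmin=None):
    o=trace(thing,cam)
    if not o: return None
    m=o[0]["pixels"]; P=W[m]; P=P[~np.isnan(P).any(1)]
    if len(P)<10: return (o[0]["score"],len(P))
    z=np.percentile(P[:,2],[5,50,95])
    if zmin is not None: P=P[P[:,2]>zmin]
    rect=cv2.minAreaRect((P[:,:2]*1000).astype(np.float32))
    return o[0]["score"],len(P),np.round(rect[0],1),np.round(rect[1],1),round(rect[2],1),np.round(z*1000,1)
E
cat > a.py <<'E'
from h import *
s=telemetry.observe(); print(s)
for c in ["top","side"]:
    im,W=cloud(c); cv2.imwrite(f"pics/{c}0.png",im); np.save(f"W_{c}.npy",W)
    for t in ["alu_a","brass_a","bakelite_a","straightedge","pad","box","tray","valve","plug","coil","capacitor","screwdriver"] if c=="top" else ["straightedge","door"]:
        print(c,t,pose(t,c,W))
    for t in ["red_end","plain_end","door_handle","door_hinge","pad","box","tray"]:
        o=tip_of(t,c)
        if o:
            u,v=o[0]["position"]; print(t,o[0]["score"],W[min(399,int(v*400)),min(639,int(u*640))].round(4))
E
python3 a.py
```

```text
pics
{'time': 0.0, 'qpos': array([-1.26099721,  0.3992386 ,  0.04503057,  1.53787831, -0.01872905,
        1.20690893, -0.05070385]), 'joint_vel': array([ 9.06357674e-05, -1.74093428e-03,  8.94311506e-04, -7.84848297e-04,
       -5.73191885e-04, -2.32431977e-04, -4.03681738e-04]), 'tau': array([-9.83540704e-04, -4.75130045e+01,  1.36429723e+00, -2.54224044e+01,
        1.15404680e-02,  9.63721541e-03, -2.42031325e-05]), 'position': array([0.25814673, 0.59600282, 0.30283389]), 'orientation': array([3.14148070e+00, 2.00831464e-03, 1.16209804e+00]), 'ft_force': array([-0.21701225,  0.18465749, -0.00655456]), 'wrist_torque': array([ 0.00268971, -0.0336739 , -0.00430782]), 'opening': 0.0851344583973272}
top alu_a (0.96, 852, array([635.5, 101.6]), array([127.9,  36.3]), 3.8, array([18.1, 21. , 23.4]))
top brass_a (0.72, 813, array([ 6.178e+02, -2.000e-01]), array([129.1,  35.4]), 8.6, array([18.8, 21.2, 23.6]))
top bakelite_a (0.58, 879, array([ 606.6, -111. ]), array([130. ,  36.3]), 7.2, array([17., 21., 24.]))
top straightedge (0.67, 503, array([441. , -36.4]), array([116.7,  23.9]), 8
[... 775 characters left out ...]
0.0167 0.0151]
plain_end 0.63 [0.5528 0.3195 0.0669]
door_handle 0.9 [0.4972 0.3435 0.1063]
door_hinge 0.67 [0.6346 0.3459 0.0661]
pad 0.84 [ 0.444  -0.0458  0.0404]
box 0.9 [0.5574 0.3209 0.0644]
tray 0.68 [ 0.5202 -0.3414  0.0043]
side straightedge (0.82, 320, array([438.7, -37.8]), array([118.1,  23. ]), 87.7, array([13.2, 17.4, 42.5]))
side door (0.57, 2693, array([556. , 347.7]), array([232. , 172.7]), 86.8, array([62.7, 66.7, 71.4]))
red_end 0.74 [0.4508 0.0194 0.018 ]
plain_end 0.82 [ 0.4423 -0.0848  0.0147]
door_handle 0.7 [0.4886 0.4098 0.0695]
door_hinge 0.75 [0.6378 0.3244 0.0671]
pad 0.8 [ 0.4466 -0.0547  0.0169]
box 0.98 [0.5504 0.2567 0.0645]
tray 0.67 [ 0.5223 -0.3482  0.0076]
```

View pics/top0.png

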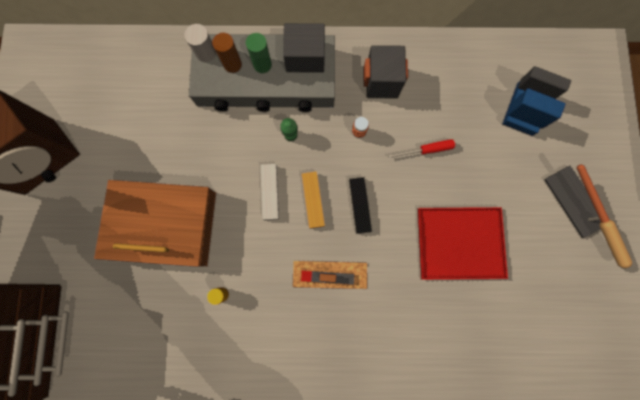

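View pics/side0.png

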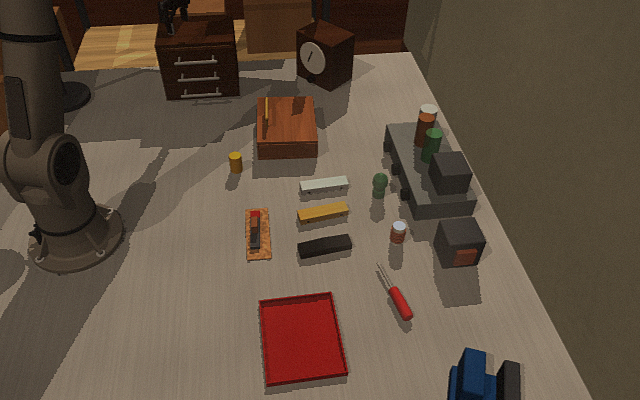

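```bash
cat > b.py <<'E'
import numpy as np,cv2
W=np.load("W_top.npy"); P=W.reshape(-1,3); P=P[~np.isnan(P).any(1)]
def r(n,lo,hi,z0,z1):
    q=P[(P[:,0]>lo[0])&(P[:,0]<hi[0])&(P[:,1]>lo[1])&(P[:,1]<hi[1])&(P[:,2]>z0)&(P[:,2]<z1)]
    print(n,len(q),cv2.minAreaRect((q[:,:2]*1000).astype(np.float32)),np.median(q,0).round(4))
r("boxtop",(.43,.2),(.68,.5),.055,.076)
r("handle",(.43,.2),(.68,.5),.090,.13)
r("grip",(.38,-.15),(.52,.1),.03,.06)
r("tray",(.38,-.5),(.66,-.2),.009,.03)
E
python3 b.py
```

```text
boxtop 8034 ((557.5760498046875, 347.1253356933594), (226.63113403320312, 175.1555938720703), 86.29312896728516) [0.5576 0.3438 0.066 ]
handle 286 ((500.6005554199219, 350.4015197753906), (108.8307876586914, 10.980968475341797), 86.31189727783203) [0.5009 0.3485 0.1063]
grip 122 ((440.6244201660156, -34.855926513671875), (15.19150447845459, 35.0872917175293), 0.2117517590522766) [ 0.4398 -0.0348  0.0408]
tray 682 ((521.123291015625, -344.50482177734375), (165.1343994140625, 196.31236267089844), 0.4872218072414398) [ 0.5231 -0.3469  0.0143]
```

```bash
cat > m.py <<'E'
import sys
from h import *
def mv(x,y,z,yaw,frm=None):
    s=telemetry.observe()
    p,R=(np.array(s["position"]),Ro.from_euler('xyz',s["orientation"])) if frm is None else (np.array(frm[:3]),Ro.from_euler('xyz',[np.pi,0,np.radians(frm[3])]))
    T=Ro.from_euler('xyz',[np.pi,0,np.radians(yaw)])
    d=R.inv().apply(np.array([x,y,z])-p); w=np.degrees((R.inv()*T).as_rotvec())
    print("from",p.round(4),"shift",d.round(4),"turn",w.round(2))
if __name__=="__main__":
    # args: groups x,y,z,yaw ; successive, the first from measured pose
    f=None
    for a in sys.argv[1:]:
        g=[float(v) for v in a.split(",")]; mv(*g,frm=f); f=g
    s=telemetry.observe(); print(round(s["time"],2),np.degrees(s["orientation"]).round(2),"F",s["ft_force"].round(2),"open",round(s["opening"],4),"q",s["qpos"].round(2),"tip",arm.tip_extent)
E
python3 m.py .5005,.3505,.25,-3.7 .5005,.3505,.158,-3.7
```

```text
from [0.2583 0.5965 0.304 ] shift [-0.1295  0.32    0.0539] turn [-1.000e-02 -1.000e-02  7.028e+01]
from [0.5005 0.3505 0.25  ] shift [-0.    -0.     0.092] turn [0. 0. 0.]
1.5 [-1.800e+02 -1.000e-02  6.658e+01] F [ 0.02 -0.06  1.38] open 0.0854 q [-1.26  0.4   0.05  1.54 -0.02  1.21 -0.05] tip 0.0726
```

jog_arm --pt "-0.1295 0.32 0.054 0 0 70.3 0.085" --pt "-0.1295 0.32 0.054 0 0 70.3 0.085" --pt "-0.1295 0.32 0.054 0 0 70.3 0.085" --pt "-0.1295 0.32 0.054 0 0 70.3 0.085" --pt "-0.1295 0.32 0.054 0 0 70.3 0.085" --pt "-0.1295 0.32 0.054 0 0 70.3 0.085" --pt "-0.1295 0.32 0.054 0 0 70.3 0.085" --pt "-0.1295 0.32 0.054 0 0 70.3 0.085" --pt "-0.1295 0.32 0.054 0 0 70.3 0.085" --pt "-0.1295 0.32 0.054 0 0 70.3 0.085"

```text
time: 2.33
position: [0.5047, 0.3441, 0.2497]
orientation: [3.138, -0.002, -0.081]
ft_force: [-0.3, -0.3, 0.6]
opening: 0.0849
```

```bash
cat > c.py <<'E'
from h import *
im,W=cloud("wrist"); cv2.imwrite("pics/w1.png",im)
P=W.reshape(-1,3); P=P[~np.isnan(P).any(1)]
q=P[(abs(P[:,0]-.5)<.06)&(abs(P[:,1]-.35)<.08)&(P[:,2]>.085)&(P[:,2]<.13)]
print(len(q),cv2.minAreaRect((q[:,:2]*1000).astype(np.float32)),q[:,2].max())
E
python3 c.py; python3 m.py .5005,.3505,.158,-3.7
```

```text
2042 ((499.7738342285156, 351.5767822265625), (109.65898895263672, 11.233715057373047), 86.01477813720703) 0.10876007170853985
from [0.5028 0.3472 0.2497] shift [-0.0026 -0.0033  0.0917] turn [ 0.09 -0.05 -0.84]
2.38 [ 1.7991e+02 -5.0000e-02 -4.5400e+00] F [0.23 0.74 0.17] open 0.085 q [-0.98  0.4   0.39  1.71 -0.17  1.07 -0.61] tip 0.0726
```

jog_arm --pt "0 0 0.03 0 0 0 0.06" --pt "0 0 0.06 0 0 0 0.05" --pt "0 0 0.092 0 0 0 0.04" --pt "0 0 0.092 0 0 0 0.04" --pt "0 0 0.092 0 0 0 0.04" --pt "0 0 0.092 0 0 0 0.02" --pt "0 0 0.092 0 0 0 0" --pt "0 0 0.092 0 0 0 0" --pt "0 0 0.092 0 0 0 0" --pt "0 0 0.092 0 0 0 0"

```text
time: 3.22
position: [0.4995, 0.3517, 0.1591]
orientation: [-3.14, 0.001, -0.064]
ft_force: [-5.1, 1.8, 2.3]
opening: 0.0086
```

```bash
python3 - <<'E'
import numpy as np
t=np.linspace(0,1.68,31); dx=.145-.145*np.cos(t)+.043*np.sin(t); dz=.043*np.cos(t)+.145*np.sin(t)-.043
for k in range(3):
    print([[round(dx[i]-dx[10*k],3),0,round(-(dz[i]-dz[10*k]),3),0,0,0,0] for i in range(10*k+1,10*k+11)])
E
python3 m.py
```

```text
[[np.float64(0.003), 0, np.float64(-0.008), 0, 0, 0, 0], [np.float64(0.006), 0, np.float64(-0.016), 0, 0, 0, 0], [np.float64(0.009), 0, np.float64(-0.024), 0, 0, 0, 0], [np.float64(0.013), 0, np.float64(-0.031), 0, 0, 0, 0], [np.float64(0.018), 0, np.float64(-0.038), 0, 0, 0, 0], [np.float64(0.022), 0, np.float64(-0.045), 0, 0, 0, 0], [np.float64(0.027), 0, np.float64(-0.052), 0, 0, 0, 0], [np.float64(0.033), 0, np.float64(-0.059), 0, 0, 0, 0], [np.float64(0.039), 0, np.float64(-0.065), 0, 0, 0, 0], [np.float64(0.045), 0, np.float64(-0.07), 0, 0, 0, 0]]
[[np.float64(0.007), 0, np.float64(-0.005), 0, 0, 0, 0], [np.float64(0.013), 0, np.float64(-0.01), 0, 0, 0, 0], [np.float64(0.02), 0, np.float64(-0.015), 0, 0, 0, 0], [np.float64(0.028), 0, np.float64(-0.019), 0, 0, 0, 0], [np.float64(0.035), 0, np.float64(-0.023), 0, 0, 0, 0], [np.float64(0.043), 0, np.float64(-0.027), 0, 0, 0, 0], [np.float64(0.051), 0, np.float64(-0.03), 0, 0, 0, 0], [np.float64(0.059), 0, np.float64(-0.032), 0, 0, 0, 0], [np.float64(0.067), 0, np.float64(-0.034), 0, 0, 0, 0], [np.float64(0.076), 0, np.float64(-0.036), 0, 0, 0, 0]]
[[np.float64(0.008), 0, np.float64(-0.001), 0, 0, 0, 0], [np.float64(0.017), 0, np.float64(-0.002), 0, 0, 0, 0], [np.float64(0.025), 0, np.float64(-0.002), 0, 0, 0, 0], [np.float64(0.034), 0, np.float64(-0.002), 0, 0, 0, 0], [np.float64(0.042), 0, np.float64(-0.001), 0, 0, 0, 0], [np.float64(0.051), 0, np.float64(0.0), 0, 0, 0, 0], [np.float64(0.059), 0, np.float64(0.002), 0, 0, 0, 0], [np.float64(0.067), 0, np.float64(0.004), 0, 0, 0, 0], [np.float64(0.075), 0, np.float64(0.007), 0, 0, 0, 0], [np.float64(0.083), 0, np.float64(0.01), 0, 0, 0, 0]]
3.22 [-1.7988e+02  8.0000e-02 -3.6500e+00] F [-5.06  1.77  2.32] open 0.0086 q [-0.95  0.5   0.36  1.78 -0.22  0.9  -0.56] tip 0.0726
```

jog_arm --pt "0.003 0 -0.008 0 0 0 0" --pt "0.006 0 -0.016 0 0 0 0" --pt "0.009 0 -0.024 0 0 0 0" --pt "0.013 0 -0.031 0 0 0 0" --pt "0.018 0 -0.038 0 0 0 0" --pt "0.022 0 -0.045 0 0 0 0" --pt "0.027 0 -0.052 0 0 0 0" --pt "0.033 0 -0.059 0 0 0 0" --pt "0.039 0 -0.065 0 0 0 0" --pt "0.045 0 -0.07 0 0 0 0"

```text
time: 4.05
position: [0.5426, 0.349, 0.2292]
orientation: [-3.141, 0.008, -0.063]
ft_force: [-12.3, 2.3, 5.3]
opening: 0.0083
```

jog_arm --pt "0.007 0 -0.005 0 0 0 0" --pt "0.013 0 -0.01 0 0 0 0" --pt "0.02 0 -0.015 0 0 0 0" --pt "0.028 0 -0.019 0 0 0 0" --pt "0.035 0 -0.023 0 0 0 0" --pt "0.043 0 -0.027 0 0 0 0" --pt "0.051 0 -0.03 0 0 0 0" --pt "0.059 0 -0.032 0 0 0 0" --pt "0.067 0 -0.034 0 0 0 0" --pt "0.076 0 -0.036 0 0 0 0"

```text
time: 4.88
position: [0.6216, 0.3438, 0.2669]
orientation: [-3.138, -0.001, -0.064]
ft_force: [-3.5, 2.8, 3.5]
opening: 0.0086
```

jog_arm --pt "0.008 0 -0.001 0 0 0 0" --pt "0.017 0 -0.002 0 0 0 0" --pt "0.025 0 -0.002 0 0 0 0" --pt "0.034 0 -0.002 0 0 0 0" --pt "0.042 0 -0.001 0 0 0 0" --pt "0.051 0 0 0 0 0 0" --pt "0.059 0 0.002 0 0 0 0" --pt "0.067 0 0.004 0 0 0 0" --pt "0.075 0 0.007 0 0 0 0" --pt "0.083 0 0.01 0 0 0 0"

```text
time: 5.72
position: [0.7037, 0.3384, 0.2557]
orientation: [-3.139, 0.003, -0.064]
ft_force: [-9.9, 3.1, 18.9]
opening: 0.0084
```

```bash
python3 - <<'E'
from h import *
im,W=cloud("side"); cv2.imwrite("pics/side1.png",im)
o=tip_of("door_handle","side"); u,v=o[0]["position"]; print(o[0]["score"],W[int(v*400),int(u*640)])
E
python3 m.py
```

```text
0.6 [0.69224676 0.32567725 0.21625235]
5.82 [-1.7984e+02  6.0000e-02 -3.6900e+00] F [-2.97  4.22  8.87] open 0.0082 q [-0.71  0.7   0.38  1.21 -0.26  1.27 -0.41] tip 0.0726
```

View pics/side1.png

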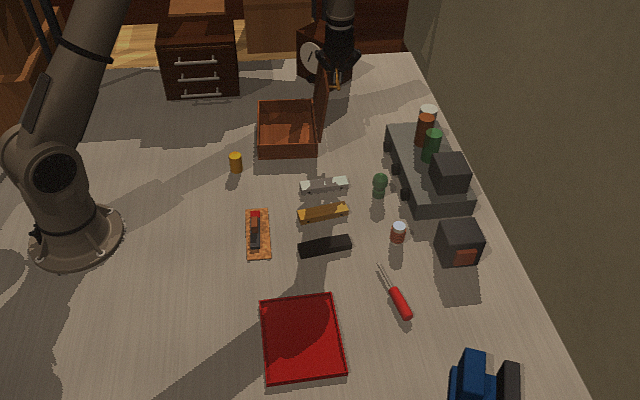

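jog_arm --pt "0 0 0 0 0 0 0.03" --pt "0 0 0 0 0 0 0.03" --pt "0 0 0 0 0 0 0.03" --pt "0 0 0 0 0 0 0.03" --pt "0 0 -0.03 0 0 0 0.03" --pt "0 0 -0.06 0 0 0 0.03" --pt "0 0 -0.09 0 0 0 0.03" --pt "0 0 -0.12 0 0 0 0.03" --pt "0 0 -0.12 0 0 0 0.03" --pt "0 0 -0.12 0 0 0 0.03"

```text
time: 6.65
position: [0.7066, 0.3347, 0.3764]
orientation: [3.14, -0.007, -0.068]
ft_force: [-0.5, -0.7, -0.2]
opening: 0.0302
```

```bash
python3 m.py .46,-.025,.33,0 .43,-.035,.2,0
```

```text
from [0.7066 0.3347 0.3764] shift [-0.2221  0.3755  0.0452] turn [ 0.08 -0.4  -3.88]
from [ 0.46  -0.025  0.33 ] shift [-0.03  0.01  0.13] turn [0. 0. 0.]
6.65 [179.94  -0.41  -3.88] F [-0.55 -0.73 -0.25] open 0.0302 q [-0.71  0.65  0.4   1.04 -0.24  1.48 -0.43] tip 0.0726
```

jog_arm --pt "-0.222 0.3755 0.045 0 0 -3.7 0.06" --pt "-0.222 0.3755 0.045 0 0 -3.7 0.06" --pt "-0.222 0.3755 0.045 0 0 -3.7 0.06" --pt "-0.222 0.3755 0.045 0 0 -3.7 0.06" --pt "-0.222 0.3755 0.045 0 0 -3.7 0.06" --pt "-0.222 0.3755 0.045 0 0 -3.7 0.06" --pt "-0.222 0.3755 0.045 0 0 -3.7 0.06" --pt "-0.222 0.3755 0.045 0 0 -3.7 0.06" --pt "-0.222 0.3755 0.045 0 0 -3.7 0.06" --pt "-0.222 0.3755 0.045 0 0 -3.7 0.06"

```text
time: 7.48
position: [0.4686, -0.0081, 0.3292]
orientation: [3.139, 0.002, -0.001]
ft_force: [0.3, -0.6, -0.2]
opening: 0.06
```

jog_arm --pt "-0.03 0.01 0.13 0 0 0 0.06" --pt "-0.03 0.01 0.13 0 0 0 0.06" --pt "-0.03 0.01 0.13 0 0 0 0.06" --pt "-0.03 0.01 0.13 0 0 0 0.06" --pt "-0.03 0.01 0.13 0 0 0 0.06" --pt "-0.03 0.01 0.13 0 0 0 0.06" --pt "-0.03 0.01 0.13 0 0 0 0.06" --pt "-0.03 0.01 0.13 0 0 0 0.06" --pt "-0.03 0.01 0.13 0 0 0 0.06" --pt "-0.03 0.01 0.13 0 0 0 0.06"

```text
time: 8.32
position: [0.4415, -0.0149, 0.2023]
orientation: [-3.141, -0.003, 0.0]
ft_force: [-0.0, -0.1, 0.1]
opening: 0.0599
```

```bash
cat > se.py <<'E'
# straightedge grip and blade, feet, from wrist camera
import sys
from h import *
im,W=cloud("wrist"); cv2.imwrite(f"pics/{sys.argv[1]}.png",im)
things=sys.argv[2:]
for t in things:
    o=trace(t,"wrist")
    if not o: print(t,None); continue
    m=o[0]["pixels"]; P=W[m]; P=P[~np.isnan(P).any(1)]
    med=np.median(P[:,2]); q=P[abs(P[:,2]-med)<.006]
    f=lambda a:cv2.minAreaRect((a[:,:2]*1000).astype(np.float32))
    r=f(q); print(t,o[0]["score"],len(q),np.round(r[0],1),np.round(r[1],1),round(r[2],1),"z",round(med,4))
    if t=="straightedge":
        g=P[(P[:,2]>med+.015)]
        if len(g)>10: r=f(g); print(" grip",len(g),np.round(r[0],1),np.round(r[1],1),round(r[2],1),np.median(g[:,2]).round(4))
        c=im[m][~np.isnan(W[m]).any(1)].astype(int); red=P[(c[:,2]>100)&(c[:,1]<60)&(c[:,0]<60)]
        if len(red): print(" red",len(red),np.median(red,0).round(4))
E
python3 se.py w2 straightedge pad brass_a alu_a; python3 m.py .4406,-.0349,.09,0
```

```text
straightedge 0.65 2440 [439.5 -35.1] [121.1  25.1] 86.6 z 0.015
 grip 813 [439.4 -34.5] [35.7 16.4] 87.4 0.0404
 red 804 [0.4426 0.0138 0.015 ]
pad 0.8 7080 [445.2 -41.2] [170.2  61.1] 89.0 z 0.0046
brass_a 0.67 4085 [ 6.178e+02 -3.000e-01] [131.2  37.4] 8.6 z 0.0206
alu_a 0.89 3932 [635.6 101.7] [132.   36.7] 4.1 z 0.0208
from [ 0.4406 -0.015   0.2013] shift [0.     0.0199 0.1113] turn [-0.01 -0.02 -0.01]
8.57 [-1.7999e+02 -2.0000e-02 -1.0000e-02] F [-0.27 -0.76  0.5 ] open 0.0602 q [-0.54  0.16  0.53  2.14 -0.1   0.87  0.05] tip 0.0726
```

jog_arm --pt "-0.001 0.02 0.03 0 0 3 0.045" --pt "-0.001 0.02 0.06 0 0 3 0.045" --pt "-0.001 0.02 0.09 0 0 3 0.045" --pt "-0.001 0.02 0.105 0 0 3 0.045" --pt "-0.001 0.02 0.111 0 0 3 0.045" --pt "-0.001 0.02 0.111 0 0 3 0.045" --pt "-0.001 0.02 0.111 0 0 3 0.03" --pt "-0.001 0.02 0.111 0 0 3 0" --pt "-0.001 0.02 0.111 0 0 3 0" --pt "-0.001 0.02 0.111 0 0 3 0"

```text
time: 9.4
position: [0.4407, -0.035, 0.0915]
orientation: [-3.141, -0.003, -0.053]
ft_force: [0.1, -0.5, 6.2]
opening: 0.0148
```

jog_arm --pt "0 0 0 0 0 0 0" --pt "0 0 0 0 0 0 0" --pt "0 0 -0.02 0 0 0 0" --pt "0 0 -0.04 0 0 0 0" --pt "0 0 -0.07 0 0 0 0" --pt "0 0 -0.1 0 0 0 0" --pt "0 0 -0.12 0 0 0 0" --pt "0 0 -0.12 0 0 0 0" --pt "0 0 -0.12 0 0 0 0" --pt "0 0 -0.12 0 0 0 0"

```text
time: 10.23
position: [0.4384, -0.0349, 0.2093]
orientation: [-3.141, 0.002, -0.052]
ft_force: [-0.7, 0.3, -2.8]
opening: 0.0144
```

```bash
python3 m.py .6357,.1016,.2,-86 .6357,.1016,.12,-86
```

```text
from [ 0.4384 -0.0349  0.2093] shift [ 0.1899 -0.1466  0.009 ] turn [6.0e-02 1.0e-01 8.3e+01]
from [0.6357 0.1016 0.2   ] shift [ 0.   -0.    0.08] turn [0. 0. 0.]
10.23 [-1.7998e+02  1.0000e-01 -3.0000e+00] F [-0.69  0.31 -2.79] open 0.0144 q [-0.54  0.15  0.57  2.13 -0.1   0.89  0.04] tip 0.0726
```

jog_arm --pt "0.05 -0.04 0 0 0 20 0" --pt "0.19 -0.147 0.01 0 0 83 0" --pt "0.19 -0.147 0.01 0 0 83 0" --pt "0.19 -0.147 0.01 0 0 83 0" --pt "0.19 -0.147 0.01 0 0 83 0" --pt "0.19 -0.147 0.01 0 0 83 0" --pt "0.19 -0.147 0.01 0 0 83 0" --pt "0.19 -0.147 0.01 0 0 83 0" --pt "0.19 -0.147 0.01 0 0 83 0" --pt "0.19 -0.147 0.01 0 0 83 0"

```text
time: 11.07
position: [0.6358, 0.1016, 0.1971]
orientation: [3.137, -0.001, -1.309]
ft_force: [0.2, -0.4, -2.8]
opening: 0.0147
```

```bash
python3 se.py w3 alu_a straightedge; python3 m.py .6357,.1016,.13,-86
```

```text
alu_a 0.84 1365 [639.  102.1] [124.5  36.3] 3.8 z 0.0206
straightedge 0.63 5161 [634.7 102.1] [120.8  24.4] 14.9 z 0.1205
 grip 2199 [635.2 102.2] [36.3 15.9] 13.9 0.1458
 red 2362 [0.6819 0.1143 0.1202]
from [0.6359 0.1017 0.1977] shift [-0.     -0.0001  0.0677] turn [ 0.23 -0.06 11.53]
11.22 [ 1.7977e+02 -4.0000e-02 -7.4470e+01] F [-0.09 -0.37 -3.16] open 0.0147 q [-0.73  0.59  0.73  1.67 -0.44  1.05 -1.16] tip 0.0726
```

jog_arm --pt "0 -0.001 0.02 0 0 5 0" --pt "0 -0.001 0.04 0 0 11 0" --pt "0 -0.001 0.06 0 0 11 0" --pt "0 -0.001 0.075 0 0 11 0" --pt "0 -0.001 0.082 0 0 11 0" --pt "0 -0.001 0.085 0 0 11 0" --pt "0 -0.001 0.085 0 0 11 0" --pt "0 -0.001 0.085 0 0 11 0" --pt "0 -0.001 0.085 0 0 11 0" --pt "0 -0.001 0.085 0 0 11 0"

```text
time: 12.05
position: [0.6386, 0.102, 0.1163]
orientation: [-3.139, 0.0, -1.494]
ft_force: [-0.8, -0.1, -2.4]
opening: 0.0145
```

jog_arm --pt "0 0 0.0005 0 0 0 0" --pt "0 0 0.001 0 0 0 0" --pt "0 0 0.0015 0 0 0 0" --pt "0 0 0.002 0 0 0 0" --pt "0 0 0.0025 0 0 0 0" --pt "0 0 0.003 0 0 0 0" --pt "0 0 0.003 0 0 0 0" --pt "0 0 0.003 0 0 0 0" --pt "0 0 0.003 0 0 0 0" --pt "0 0 0.003 0 0 0 0"

```text
time: 12.88
position: [0.6379, 0.1019, 0.1122]
orientation: [-3.142, 0.0, -1.495]
ft_force: [-0.1, 0.8, -2.4]
opening: 0.0147
```

```bash
python3 se.py w4 straightedge; python3 m.py
```

```text
straightedge 0.96 5269 [637.2 102.5] [120.8  24.8] 4.4 z 0.0358
 grip 2262 [637.8 101.8] [36. 17.] 5.0 0.061
 red 2415 [0.6859 0.106  0.0355]
12.98 [-1.7999e+02  1.0000e-02 -8.5640e+01] F [-0.45  0.34 -1.99] open 0.0146 q [-0.71  0.71  0.7   1.73 -0.56  0.92 -1.27] tip 0.0726
```

jog_arm --pt "0 0.0017 0.0005 0 0 0 0" --pt "0 0.0017 0.001 0 0 0 0" --pt "0 0.0017 0.0015 0 0 0 0" --pt "0 0.0017 0.002 0 0 0 0" --pt "0 0.0017 0.0025 0 0 0 0" --pt "0 0.0017 0.003 0 0 0 0" --pt "0 0.0017 0.003 0 0 0 0" --pt "0 0.0017 0.003 0 0 0 0" --pt "0 0.0017 0.003 0 0 0 0" --pt "0 0.0017 0.003 0 0 0 0"

```text
time: 13.82
position: [0.6363, 0.1018, 0.1092]
orientation: [-3.141, 0.0, -1.495]
ft_force: [0.6, -0.5, -3.6]
opening: 0.0145
```

jog_arm --pt "0 0 0.0005 0 0 0 0" --pt "0 0 0.001 0 0 0 0" --pt "0 0 0.0015 0 0 0 0" --pt "0 0 0.0015 0 0 0 0" --pt "0 0 0.0015 0 0 0 0" --pt "0 0 0.0015 0 0 0 0" --pt "0 0 0.0015 0 0 0 0" --pt "0 0 0.0015 0 0 0 0" --pt "0 0 0.0015 0 0 0 0" --pt "0 0 0.0015 0 0 0 0"

```text
time: 14.65
position: [0.6362, 0.1019, 0.1076]
orientation: [-3.142, 0.0, -1.495]
ft_force: [1.1, -0.9, -2.8]
opening: 0.0148
```

jog_arm --pt "0 0 0.0005 0 0 0 0" --pt "0 0 0.001 0 0 0 0" --pt "0 0 0.001 0 0 0 0" --pt "0 0 0.001 0 0 0 0" --pt "0 0 0.001 0 0 0 0" --pt "0 0 0.0015 0 0 0 0" --pt "0 0 0.0015 0 0 0 0" --pt "0 0 0.0015 0 0 0 0" --pt "0 0 0.0015 0 0 0 0" --pt "0 0 0.0015 0 0 0 0"

```text
time: 15.48
position: [0.6363, 0.1018, 0.1075]
orientation: [3.141, 0.001, -1.495]
ft_force: [-4.5, 0.5, 8.3]
opening: 0.0146
```

jog_arm --pt "0 0 0 0 0 0 0.035" --pt "0 0 0 0 0 0 0.035" --pt "0 0 0 0 0 0 0.035" --pt "0 0 -0.01 0 0 0 0.035" --pt "0 0 -0.03 0 0 0 0.035" --pt "0 0 -0.05 0 0 0 0.035" --pt "0 0 -0.06 0 0 0 0.035" --pt "0 0 -0.06 0 0 0 0.035" --pt "0 0 -0.06 0 0 0 0.035" --pt "0 0 -0.06 0 0 0 0.035"

```text
time: 16.32
position: [0.6356, 0.1021, 0.1652]
orientation: [3.14, 0.0, -1.494]
ft_force: [0.4, 0.4, 0.1]
opening: 0.0348
```

```bash
python3 se.py w5 straightedge alu_a; python3 m.py .6863,.1053,.165,-86 .6863,.1053,.112,-86
```

```text
straightedge 0.87 3782 [635.4 102.3] [121.2  24.3] 4.2 z 0.0311
 grip 1354 [636.  102.3] [35.9 15.6] 4.1 0.0564
 red 1231 [0.6841 0.106  0.0311]
alu_a 0.63 2585 [635.6 101.8] [130.8  36.7] 4.1 z 0.0206
from [0.6355 0.1019 0.1649] shift [ 0.0005 -0.0509 -0.0002] turn [ 0.12 -0.01  0.37]
from [0.6863 0.1053 0.165 ] shift [ 0.    -0.     0.053] turn [0. 0. 0.]
16.47 [ 1.7988e+02 -1.0000e-02 -8.5630e+01] F [ 0.28 -1.14  0.01] open 0.035 q [-0.75  0.64  0.75  1.7  -0.51  1.   -1.31] tip 0.0726
```

jog_arm --pt "0 -0.025 0 0 0 0 0" --pt "0 -0.05 0 0 0 0 0" --pt "0 -0.05 0 0 0 0 0" --pt "0 -0.05 0 0 0 0 0" --pt "0 -0.05 0.025 0 0 0 0" --pt "0 -0.05 0.045 0 0 0 0" --pt "0 -0.05 0.053 0 0 0 0" --pt "0 -0.05 0.055 0 0 0 0" --pt "0 -0.05 0.055 0 0 0 0" --pt "0 -0.05 0.055 0 0 0 0"

```text
time: 17.3
position: [0.6865, 0.1055, 0.1122]
orientation: [-3.14, 0.0, -1.495]
ft_force: [0.1, -0.3, -0.4]
opening: -0.0002
```

jog_arm --pt "0 0 0.001 0 0 0 0" --pt "0 0 0.002 0 0 0 0" --pt "0 0 0.003 0 0 0 0" --pt "0 0 0.004 0 0 0 0" --pt "0 0 0.005 0 0 0 0" --pt "0 0 0.0055 0 0 0 0" --pt "0 0 0.006 0 0 0 0" --pt "0 0 0.0065 0 0 0 0" --pt "0 0 0.0065 0 0 0 0" --pt "0 0 0.0065 0 0 0 0"

```text
time: 18.13
position: [0.6861, 0.1056, 0.1046]
orientation: [3.142, 0.0, -1.495]
ft_force: [-1.0, 0.1, 1.2]
opening: -0.0002
```

jog_arm --pt "0 0 0.0005 0 0 0 0" --pt "0 0 0.001 0 0 0 0" --pt "0 0 0.0012 0 0 0 0" --pt "0 0 0.0014 0 0 0 0" --pt "0 0 0.0016 0 0 0 0" --pt "0 0 0.0016 0 0 0 0" --pt "0 0 0.0016 0 0 0 0" --pt "0 0 0.0016 0 0 0 0" --pt "0 0 0.0016 0 0 0 0" --pt "0 0 0.0016 0 0 0 0"

```text
time: 18.97
position: [0.6861, 0.1057, 0.1031]
orientation: [-3.141, 0.0, -1.495]
ft_force: [-1.2, 0.4, -0.5]
opening: -0.0001
```

```bash
cat > pr.py <<'E'
# while pressing: blade slope from wrist and side cams along x of the blade
import sys
from h import *
from m import *
cx,cy,a=float(sys.argv[1]),float(sys.argv[2]),np.radians(float(sys.argv[3]))
s=telemetry.observe(); print("t",round(s["time"],2),"z",s["position"].round(4),"F",s["ft_force"].round(1))
for c in ["wrist","side"]:
    im,W=cloud(c); o=trace("straightedge",c)
    if not o: print(c,None); continue
    P=W[o[0]["pixels"]]; P=P[~np.isnan(P).any(1)]
    u=(P[:,0]-cx)*np.cos(a)+(P[:,1]-cy)*np.sin(a); v=-(P[:,0]-cx)*np.sin(a)+(P[:,1]-cy)*np.cos(a)
    k=(abs(v)<.009)&(abs(u)<.057)&(abs(u)>.024)&(P[:,2]<.042)&(P[:,2]>.022); u,z=u[k],P[k,2]
    out=[]
    for lo,hi in [(-.057,-.04),(-.04,-.024),(.024,.04),(.04,.057)]:
        b=(u>lo)&(u<hi); out.append((int(b.sum()),round(float(np.median(z[b]))*1000,1) if b.sum() else None))
    print(c,o[0]["score"],out)
E
python3 pr.py .6355 .1021 4.1
```

```text
t 18.97 z [0.6861 0.1057 0.1031] F [-1.2  0.4 -0.5]
wrist 0.86 [(0, None), (0, None), (0, None), (28, 30.9)]
side 0.93 [(30, 32.1), (25, 32.2), (30, 31.8), (9, 32.4)]
```

jog_arm --pt "0 0 0.0003 0 0 0 0" --pt "0 0 0.0006 0 0 0 0" --pt "0 0 0.0008 0 0 0 0" --pt "0 0 0.001 0 0 0 0" --pt "0 0 0.001 0 0 0 0" --pt "0 0 0.001 0 0 0 0" --pt "0 0 0.001 0 0 0 0" --pt "0 0 0.001 0 0 0 0" --pt "0 0 0.001 0 0 0 0" --pt "0 0 0.001 0 0 0 0"

```text
time: 20.0
position: [0.6861, 0.1056, 0.1028]
orientation: [-3.141, 0.0, -1.495]
ft_force: [-3.0, -0.2, 5.1]
opening: -0.0002
```

```bash
python3 pr.py .6355 .1021 4.1
```

```text
t 20.0 z [0.6861 0.1056 0.1028] F [-3.  -0.2  5.1]
wrist 0.68 [(0, None), (0, None), (0, None), (40, 31.0)]
side 0.58 [(24, 32.1), (27, 31.6), (29, 32.1), (10, 28.9)]
```

jog_arm --pt "0 0 -0.03 0 0 0 0" --pt "0 0 -0.05 0 0 0 0" --pt "0 0 -0.05 0 0 0 0" --pt "0 0.035 -0.05 0 0 0 0" --pt "0 0.07 -0.05 0 0 0 0" --pt "0 0.1 -0.05 0 0 0 0" --pt "0 0.1 -0.05 0 0 0 0" --pt "0 0.1 -0.03 0 0 0 0" --pt "0 0.1 -0.01 0 0 0 0" --pt "0 0.1 -0.01 0 0 0 0"

```text
time: 21.03
position: [0.584, 0.0984, 0.1086]
orientation: [3.135, -0.001, -1.494]
ft_force: [-0.2, 0.0, -0.5]
opening: -0.0004
```

jog_arm --pt "0 0 0.002 0 0 0 0" --pt "0 0 0.004 0 0 0 0" --pt "0 0 0.006 0 0 0 0" --pt "0 0 0.0075 0 0 0 0" --pt "0 0 0.0085 0 0 0 0" --pt "0 0 0.009 0 0 0 0" --pt "0 0 0.0095 0 0 0 0" --pt "0 0 0.0098 0 0 0 0" --pt "0 0 0.0098 0 0 0 0" --pt "0 0 0.0098 0 0 0 0"

```text
time: 21.87
position: [0.5865, 0.098, 0.1027]
orientation: [-3.141, 0.0, -1.495]
ft_force: [-1.9, 0.9, 5.4]
opening: -0.0001
```

```bash
python3 pr.py .6355 .1021 4.1
```

```text
t 21.87 z [0.5865 0.098  0.1027] F [-1.9  0.9  5.4]
wrist 0.76 [(73, 30.4), (716, 30.7), (1365, 30.8), (1445, 31.1)]
side 0.8 [(8, 30.7), (20, 31.5), (30, 32.4), (25, 32.1)]
```

jog_arm --pt "0 0 -0.03 0 0 0 0.02" --pt "0 0 -0.055 0 0 0 0.04" --pt "0 -0.025 -0.055 0 0 0 0.04" --pt "0 -0.0495 -0.055 0 0 0 0.04" --pt "0 -0.0495 -0.055 0 0 0 0.04" --pt "0 -0.0495 -0.055 0 0 0 0.04" --pt "0 -0.0495 -0.03 0 0 0 0.04" --pt "0 -0.0495 -0.012 0 0 0 0.04" --pt "0 -0.0495 -0.005 0 0 0 0.04" --pt "0 -0.0495 -0.005 0 0 0 0.04"

```text
time: 22.9
position: [0.6334, 0.1017, 0.1049]
orientation: [3.136, -0.0, -1.495]
ft_force: [-0.3, -0.4, 0.1]
opening: 0.04
```

jog_arm --pt "0 0 0 0 0 0 0.02" --pt "0 0 0 0 0 0 0" --pt "0 0 0 0 0 0 0" --pt "0 0 0 0 0 0 0" --pt "0 0 0 0 0 0 0" --pt "0 0 -0.02 0 0 0 0" --pt "0 0 -0.04 0 0 0 0" --pt "0 0 -0.07 0 0 0 0" --pt "0 0 -0.09 0 0 0 0" --pt "0 0 -0.09 0 0 0 0"

```text
time: 23.73
position: [0.6382, 0.1014, 0.2018]
orientation: [-3.133, 0.001, -1.495]
ft_force: [0.8, -0.1, -1.9]
opening: 0.0148
```

```bash
python3 se.py w6 straightedge brass_a alu_a bakelite_a; python3 m.py .6178,0,.135,-81.4
```

```text
straightedge 0.84 5162 [638.4 102.3] [120.5  24.6] 4.2 z 0.1247
 grip 2152 [638.4 101.9] [36.1 15.7] 4.4 0.1497
 red 2316 [0.6868 0.1057 0.1246]
brass_a 0.6 41 [415.  198.8] [11.5  3.5] 70.6 z 0.0342
alu_a 0.66 851 [693.6 105.7] [15.1 36.1] 3.9 z 0.0206
bakelite_a 0.92 3162 [ 606.  -110.9] [131.4  39. ] 7.1 z 0.0196
from [0.6344 0.1021 0.1952] shift [0.1005 0.0242 0.0603] turn [ 0.21  0.   -4.22]
23.98 [ 1.7979e+02 -1.0000e-02 -8.5620e+01] F [ 0.11  0.45 -2.37] open 0.0149 q [-0.77  0.61  0.78  1.68 -0.48  1.06 -1.33] tip 0.0726
```

jog_arm --pt "0.04 0.01 0 0 0 -2 0" --pt "0.08 0.02 0.02 0 0 -4.3 0" --pt "0.1005 0.0242 0.045 0 0 -4.3 0" --pt "0.1005 0.0242 0.045 0 0 -4.3 0" --pt "0.1005 0.0242 0.045 0 0 -4.3 0" --pt "0.1005 0.0242 0.045 0 0 -4.3 0" --pt "0.1005 0.0242 0.045 0 0 -4.3 0" --pt "0.1005 0.0242 0.045 0 0 -4.3 0" --pt "0.1005 0.0242 0.045 0 0 -4.3 0" --pt "0.1005 0.0242 0.045 0 0 -4.3 0"

```text
time: 24.82
position: [0.6196, 0.0007, 0.1526]
orientation: [-3.141, 0.0, -1.418]
ft_force: [-0.6, 0.5, -2.4]
opening: 0.0149
```

```bash
python3 se.py w7 straightedge brass_a alu_a bakelite_a
python3 - <<'E'
from h import *
for c in ["side","top"]:
  im,W=cloud(c); cv2.imwrite(f"pics/{c}2.png",im)
  for t in ["alu_a","brass_a","bakelite_a"]: print(c,t,pose(t,c,W))
E
python3 m.py
```

```text
straightedge 0.84 5217 [619.1   1.5] [120.7  24.6] 8.5 z 0.0752
 grip 2234 [619.2   1.4] [36.4 15.9] 7.7 0.1005
 red 2361 [0.6672 0.0085 0.075 ]
brass_a 0.68 1262 [640.1   3.1] [84.5 36.6] 8.7 z 0.0206
alu_a None
bakelite_a 0.62 5678 [ 606.9 -110.7] [128.9  37.6] 7.1 z 0.0202
side alu_a (0.84, 320, array([634.3,  98.4]), array([129.5,  42. ]), 5.3, array([ 9.3, 21. , 24.9]))
side brass_a (0.56, 752, array([614.1,   8.3]), array([131.1,  63.3]), 10.2, array([ 5.2, 20.6, 24.6]))
side bakelite_a (0.93, 880, array([ 603. , -101.7]), array([129.8,  62.7]), 6.5, array([ 4.2, 20.6, 24.9]))
top alu_a None
top brass_a (0.68, 49, array([558.4,  -9.8]), array([ 9.2, 28.9]), 12.2, array([18.7, 21.3, 23.6]))
top bakelite_a (0.77, 928, array([ 608.5, -112.2]), array([133.4,  41.1]), 7.9, array([11. , 21. , 24.2]))
25.47 [-1.7999e+02  1.0000e-02 -8.1340e+01] F [-0.81 -0.55 -1.42] open 0.0145 q [-0.6   0.61  0.74  1.77 -0.5   0.95 -1.07] tip 0.0726
```

jog_arm --pt "0.0015 0.0015 0.015 0 0 0 0" --pt "0.0015 0.0015 0.028 0 0 0 0" --pt "0.0015 0.0015 0.036 0 0 0 0" --pt "0.0015 0.0015 0.039 0 0 0 0" --pt "0.0015 0.0015 0.039 0 0 0 0" --pt "0.0015 0.0015 0.039 0 0 0 0" --pt "0.0015 0.0015 0.04 0 0 0 0" --pt "0.0015 0.0015 0.041 0 0 0 0" --pt "0.0015 0.0015 0.0415 0 0 0 0" --pt "0.0015 0.0015 0.0415 0 0 0 0"

```text
time: 26.3
position: [0.6181, -0.0019, 0.111]
orientation: [-3.141, 0.0, -1.42]
ft_force: [0.1, -0.3, -1.3]
opening: 0.0151
```

jog_arm --pt "0 0 0 0 0 0 0" --pt "0 0 0 0 0 0 0" --pt "0 0 0.0005 0 0 0 0" --pt "0 0 0.001 0 0 0 0" --pt "0 0 0.001 0 0 0 0" --pt "0 0 0.001 0 0 0 0" --pt "0 0 0.001 0 0 0 0" --pt "0 0 0.001 0 0 0 0" --pt "0 0 0.001 0 0 0 0" --pt "0 0 0.001 0 0 0 0"

```text
time: 27.13
position: [0.618, -0.002, 0.1098]
orientation: [-3.142, 0.0, -1.42]
ft_force: [-0.4, 0.4, -2.2]
opening: 0.0144
```

```bash
python3 se.py w8 straightedge brass_a;python3 m.py
```

```text
straightedge 0.77 5244 [617.5  -1. ] [120.5  24.7] 8.3 z 0.0324
 grip 2246 [617.7  -1.1] [36.6 16.3] 7.7 0.0576
 red 2384 [0.6657 0.0057 0.0322]
brass_a 0.69 2694 [ 6.18e+02 -3.00e-01] [129.8  36.5] 8.7 z 0.0206
27.28 [-1.800e+02  1.000e-02 -8.134e+01] F [ 0.78  0.01 -2.78] open 0.015 q [-0.57  0.66  0.7   1.8  -0.54  0.88 -1.04] tip 0.0726
```

jog_arm --pt "-0.0005 0 0.0005 0 0 0 0" --pt "-0.0005 0 0.001 0 0 0 0" --pt "-0.0005 0 0.0015 0 0 0 0" --pt "-0.0005 0 0.002 0 0 0 0" --pt "-0.0005 0 0.002 0 0 0 0" --pt "-0.0005 0 0.002 0 0 0 0" --pt "-0.0005 0 0.002 0 0 0 0" --pt "-0.0005 0 0.002 0 0 0 0" --pt "-0.0005 0 0.002 0 0 0 0" --pt "-0.0005 0 0.002 0 0 0 0"

```text
time: 28.12
position: [0.6179, -0.0014, 0.1085]
orientation: [-3.142, 0.001, -1.42]
ft_force: [-3.1, 1.1, 5.3]
opening: 0.0144
```

Contact. Release and look.

jog_arm --pt "0 0 0 0 0 0 0.035" --pt "0 0 0 0 0 0 0.035" --pt "0 0 0 0 0 0 0.035" --pt "0 0 -0.01 0 0 0 0.035" --pt "0 0 -0.03 0 0 0 0.035" --pt "0 0 -0.05 0 0 0 0.035" --pt "0 0 -0.06 0 0 0 0.035" --pt "0 0 -0.06 0 0 0 0.035" --pt "0 0 -0.06 0 0 0 0.035" --pt "0 0 -0.06 0 0 0 0.035"

```text
time: 28.95
position: [0.6173, -0.0012, 0.1669]
orientation: [3.14, 0.001, -1.419]
ft_force: [1.0, 1.0, -0.7]
opening: 0.0349
```

```bash
python3 se.py w9 straightedge brass_a;python3 pr.py .6178 -.0003 8.6; python3 m.py .6672,.0072,.112,-81.4
```

```text
straightedge 0.56 3550 [617.1  -0.8] [121.2  24.1] 8.4 z 0.0311
 grip 1328 [617.5  -0.9] [36.1 15.6] 8.3 0.0564
 red 1196 [0.6651 0.0066 0.031 ]
brass_a 0.62 2585 [ 6.173e+02 -1.000e-01] [131.   36.6] 9.0 z 0.0206
t 29.1 z [ 0.6172 -0.0013  0.1666] F [-0.1  0.1 -0.7]
wrist 0.8 [(421, 30.7), (209, 30.6), (590, 30.7), (662, 31.0)]
side 0.87 [(32, 31.5), (34, 31.9), (27, 32.6), (35, 31.9)]
from [ 0.6177 -0.0015  0.1673] shift [-0.0011 -0.0503  0.0552] turn [0.04 0.   0.06]
29.3 [179.96   0.   -81.34] F [ 0.49  0.71 -0.1 ] open 0.0348 q [-0.61  0.6   0.75  1.77 -0.48  0.97 -1.08] tip 0.0726
```

jog_arm --pt "0 -0.025 0 0 0 0 0" --pt "0 -0.05 0 0 0 0 0" --pt "0 -0.05 0 0 0 0 0" --pt "0 -0.05 0 0 0 0 0" --pt "0 -0.05 0.025 0 0 0 0" --pt "0 -0.05 0.045 0 0 0 0" --pt "0 -0.05 0.053 0 0 0 0" --pt "0 -0.05 0.057 0 0 0 0" --pt "0 -0.05 0.057 0 0 0 0" --pt "0 -0.05 0.057 0 0 0 0"

```text
time: 30.13
position: [0.6676, 0.0057, 0.1116]
orientation: [-3.141, -0.0, -1.42]
ft_force: [0.3, 0.5, -0.9]
opening: -0.0001
```

jog_arm --pt "0 0 0.001 0 0 0 0" --pt "0 0 0.002 0 0 0 0" --pt "0 0 0.003 0 0 0 0" --pt "0 0 0.004 0 0 0 0" --pt "0 0 0.005 0 0 0 0" --pt "0 0 0.006 0 0 0 0" --pt "0 0 0.007 0 0 0 0" --pt "0 0 0.0075 0 0 0 0" --pt "0 0 0.0078 0 0 0 0" --pt "0 0 0.0078 0 0 0 0"

```text
time: 30.97
position: [0.6673, 0.006, 0.1029]
orientation: [3.142, 0.0, -1.42]
ft_force: [1.3, -0.1, -0.2]
opening: 0.0
```

jog_arm --pt "0 0 0.0003 0 0 0 0" --pt "0 0 0.0006 0 0 0 0" --pt "0 0 0.0009 0 0 0 0" --pt "0 0 0.0011 0 0 0 0" --pt "0 0 0.0013 0 0 0 0" --pt "0 0 0.0013 0 0 0 0" --pt "0 0 0.0013 0 0 0 0" --pt "0 0 0.0013 0 0 0 0" --pt "0 0 0.0013 0 0 0 0" --pt "0 0 0.0013 0 0 0 0"

```text
time: 31.8
position: [0.6674, 0.0059, 0.1028]
orientation: [-3.141, 0.001, -1.42]
ft_force: [-2.3, -0.1, 8.2]
opening: 0.0001
```

```bash
python3 pr.py .6175 -.0007 8.5
```

```text
t 31.8 z [0.6674 0.0059 0.1028] F [-2.3 -0.1  8.2]
wrist 0.57 [(0, None), (0, None), (0, None), (38, 30.9)]
side 0.7 [(37, 31.7), (31, 31.4), (28, 31.5), (6, 29.6)]
```

jog_arm --pt "0 0 -0.03 0 0 0 0" --pt "0 0 -0.05 0 0 0 0" --pt "0 0 -0.05 0 0 0 0" --pt "0 0.035 -0.05 0 0 0 0" --pt "0 0.07 -0.05 0 0 0 0" --pt "0 0.1 -0.05 0 0 0 0" --pt "0 0.1 -0.05 0 0 0 0" --pt "0 0.1 -0.03 0 0 0 0" --pt "0 0.1 -0.01 0 0 0 0" --pt "0 0.1 -0.01 0 0 0 0"

```text
time: 32.83
position: [0.566, -0.0083, 0.1083]
orientation: [3.135, 0.001, -1.419]
ft_force: [-1.4, 0.5, -1.0]
opening: 0.0
```

jog_arm --pt "0 0 0.002 0 0 0 0" --pt "0 0 0.004 0 0 0 0" --pt "0 0 0.006 0 0 0 0" --pt "0 0 0.0075 0 0 0 0" --pt "0 0 0.0085 0 0 0 0" --pt "0 0 0.009 0 0 0 0" --pt "0 0 0.0095 0 0 0 0" --pt "0 0 0.0097 0 0 0 0" --pt "0 0 0.0097 0 0 0 0" --pt "0 0 0.0097 0 0 0 0"

```text
time: 33.67
position: [0.5687, -0.009, 0.1028]
orientation: [-3.141, 0.001, -1.42]
ft_force: [-0.5, 1.0, 4.8]
opening: 0.0001
```

```bash
python3 pr.py .6175 -.0007 8.5; python3 m.py .6175,-.0008,.1075,-81.4
```

```text
t 33.67 z [ 0.5687 -0.009   0.1028] F [-0.5  1.   4.8]
wrist 0.49 [(0, None), (0, None), (0, None), (0, None)]
side 0.91 [(6, 30.4), (32, 31.8), (27, 31.1), (33, 32.8)]
from [ 0.5687 -0.009   0.1027] shift [-0.0008 -0.0495 -0.0047] turn [-0.03  0.03  0.06]
33.87 [-1.7997e+02  3.0000e-02 -8.1340e+01] F [-1.33  0.    5.29] open -0.0002 q [-0.59  0.6   0.71  1.93 -0.54  0.81 -1.01] tip 0.0726
```

jog_arm --pt "0 0 -0.03 0 0 0 0.02" --pt "0 0 -0.055 0 0 0 0.04" --pt "0 -0.025 -0.055 0 0 0 0.04" --pt "0 -0.0495 -0.055 0 0 0 0.04" --pt "0 -0.0495 -0.055 0 0 0 0.04" --pt "0 -0.0495 -0.055 0 0 0 0.04" --pt "0 -0.0495 -0.03 0 0 0 0.04" --pt "0 -0.0495 -0.012 0 0 0 0.04" --pt "0 -0.0495 -0.006 0 0 0 0.04" --pt "0 -0.0495 -0.006 0 0 0 0.04"

```text
time: 34.7
position: [0.6152, -0.0017, 0.1061]
orientation: [3.137, 0.001, -1.42]
ft_force: [-0.6, -0.6, 0.5]
opening: 0.0399
```

jog_arm --pt "0 0 0 0 0 0 0.02" --pt "0 0 0 0 0 0 0" --pt "0 0 0 0 0 0 0" --pt "0 0 0 0 0 0 0" --pt "0 0 0 0 0 0 0" --pt "0 0 -0.02 0 0 0 0" --pt "0 0 -0.04 0 0 0 0" --pt "0 0 -0.05 0 0 0 0" --pt "0 0 -0.05 0 0 0 0" --pt "0 0 -0.05 0 0 0 0"

```text
time: 35.53
position: [0.6173, -0.0013, 0.1578]
orientation: [-3.141, 0.0, -1.419]
ft_force: [0.4, -0.1, -2.8]
opening: 0.0143
```

```bash
python3 se.py w10 straightedge bakelite_a; python3 m.py .6068,-.1109,.155,-82.9
```

```text
straightedge 0.74 5133 [ 6.169e+02 -3.000e-01] [120.6  24.7] 8.4 z 0.0798
 grip 2207 [617.1  -0.8] [36.4 15.8] 8.4 0.105
 red 2365 [0.6653 0.0066 0.0795]
bakelite_a 0.91 5762 [ 605.7 -111.1] [131.6  37.9] 7.2 z 0.0201
from [ 0.6165 -0.0012  0.1565] shift [0.1069 0.0261 0.0015] turn [0.14 0.03 1.57]
35.68 [ 1.7986e+02  3.0000e-02 -8.1330e+01] F [ 0.35 -0.74 -2.77] open 0.0149 q [-0.6   0.61  0.75  1.78 -0.49  0.96 -1.07] tip 0.0726
```

jog_arm --pt "0.04 0.01 0 0 0 1.3 0" --pt "0.08 0.02 0 0 0 1.3 0" --pt "0.1077 0.0272 0 0 0 1.3 0" --pt "0.1077 0.0272 0.01 0 0 1.3 0" --pt "0.1077 0.0272 0.025 0 0 1.3 0" --pt "0.1077 0.0272 0.038 0 0 1.3 0" --pt "0.1077 0.0272 0.042 0 0 1.3 0" --pt "0.1077 0.0272 0.042 0 0 1.3 0" --pt "0.1077 0.0272 0.042 0 0 1.3 0" --pt "0.1077 0.0272 0.042 0 0 1.3 0"

```text
time: 36.52
position: [0.6073, -0.1118, 0.1163]
orientation: [-3.141, -0.0, -1.442]
ft_force: [-0.2, 0.3, -3.5]
opening: 0.0149
```

```bash
python3 se.py w11 straightedge bakelite_a; python3 m.py
```

```text
straightedge 0.74 5260 [ 606.4 -110.9] [121.6  24.7] 7.1 z 0.0383
 grip 2233 [ 607.1 -111.2] [36.1 15.8] 6.4 0.0635
 red 2465 [ 0.6551 -0.1049  0.0381]
bakelite_a 0.74 2100 [ 637.6 -107.2] [66.4 36.3] 7.0 z 0.02
36.67 [-1.7992e+02 -1.0000e-02 -8.2610e+01] F [-0.09  0.29 -2.56] open 0.0145 q [-0.4   0.66  0.71  1.8  -0.54  0.89 -0.88] tip 0.0726
```

jog_arm --pt "0 0.0005 0.001 0 0 0 0" --pt "0 0.0005 0.002 0 0 0 0" --pt "0 0.0005 0.003 0 0 0 0" --pt "0 0.0005 0.004 0 0 0 0" --pt "0 0.0005 0.0045 0 0 0 0" --pt "0 0.0005 0.005 0 0 0 0" --pt "0 0.0005 0.0055 0 0 0 0" --pt "0 0.0005 0.0055 0 0 0 0" --pt "0 0.0005 0.0055 0 0 0 0" --pt "0 0.0005 0.0055 0 0 0 0"

```text
time: 37.5
position: [0.6062, -0.1122, 0.1111]
orientation: [-3.142, 0.001, -1.442]
ft_force: [-2.8, 0.9, 5.0]
opening: 0.0148
```

jog_arm --pt "0 0 -0.0005 0 0 0 0" --pt "0 0 -0.0005 0 0 0 0.035" --pt "0 0 -0.0005 0 0 0 0.035" --pt "0 0 -0.0005 0 0 0 0.035" --pt "0 0 -0.01 0 0 0 0.035" --pt "0 0 -0.03 0 0 0 0.035" --pt "0 0 -0.05 0 0 0 0.035" --pt "0 0 -0.06 0 0 0 0.035" --pt "0 0 -0.06 0 0 0 0.035" --pt "0 0 -0.06 0 0 0 0.035"

```text
time: 38.33
position: [0.6065, -0.1121, 0.1709]
orientation: [-3.14, 0.0, -1.442]
ft_force: [0.6, 0.0, 0.1]
opening: 0.0347
```

```bash
python3 se.py w12 straightedge bakelite_a;python3 pr.py .606 -.1115 7; python3 m.py .6556,-.1052,.112,-82.7
```

```text
straightedge 0.77 3410 [ 605.8 -111.8] [120.8  24.7] 7.1 z 0.0351
 grip 1265 [ 604.1 -111.8] [37.1 15.7] 8.1 0.0583
 red 1297 [ 0.6534 -0.1055  0.0358]
bakelite_a 0.56 2441 [ 606.5 -110.7] [129.4  36.7] 7.6 z 0.0203
t 38.48 z [ 0.6056 -0.1118  0.1692] F [-0.4 -0.5 -0.7]
wrist 0.84 [(398, 30.8), (167, 31.3), (579, 33.9), (676, 34.7)]
side 0.63 [(39, 31.1), (39, 31.9), (38, 34.9), (38, 37.0)]
from [ 0.6059 -0.1121  0.1697] shift [-0.0004 -0.0503  0.0576] turn [0.07 0.02 0.06]
38.68 [ 1.7993e+02  2.0000e-02 -8.2640e+01] F [-0.81  0.41  0.21] open 0.0353 q [-0.44  0.59  0.76  1.77 -0.48  0.98 -0.92] tip 0.0726
```

jog_arm --pt "0 -0.025 0 0 0 0 0" --pt "0 -0.05 0 0 0 0 0" --pt "0 -0.05 0 0 0 0 0" --pt "0 -0.05 0 0 0 0 0" --pt "0 -0.05 0.025 0 0 0 0" --pt "0 -0.05 0.045 0 0 0 0" --pt "0 -0.05 0.053 0 0 0 0" --pt "0 -0.05 0.057 0 0 0 0" --pt "0 -0.05 0.057 0 0 0 0" --pt "0 -0.05 0.057 0 0 0 0"

```text
time: 39.52
position: [0.656, -0.1062, 0.1143]
orientation: [-3.141, -0.0, -1.443]
ft_force: [-0.8, 0.3, 0.3]
opening: -0.0002
```

jog_arm --pt "0 0 0.001 0 0 0 0" --pt "0 0 0.002 0 0 0 0" --pt "0 0 0.003 0 0 0 0" --pt "0 0 0.004 0 0 0 0" --pt "0 0 0.005 0 0 0 0" --pt "0 0 0.006 0 0 0 0" --pt "0 0 0.007 0 0 0 0" --pt "0 0 0.008 0 0 0 0" --pt "0 0 0.009 0 0 0 0" --pt "0 0 0.01 0 0 0 0"

```text
time: 40.35
position: [0.6558, -0.1058, 0.1033]
orientation: [-3.142, 0.0, -1.442]
ft_force: [-0.6, -0.0, 0.2]
opening: 0.0
```

```bash
python3 pr.py .606 -.1115 7
```

```text
t 40.35 z [ 0.6558 -0.1058  0.1033] F [-0.6 -0.   0.2]
wrist 0.72 [(0, None), (0, None), (0, None), (0, None)]
side 0.67 [(37, 35.8), (36, 34.8), (35, 32.9), (8, 31.1)]
```

jog_arm --pt "0 0 0.0004 0 0 0 0" --pt "0 0 0.0008 0 0 0 0" --pt "0 0 0.0012 0 0 0 0" --pt "0 0 0.0015 0 0 0 0" --pt "0 0 0.0018 0 0 0 0" --pt "0 0 0.0018 0 0 0 0" --pt "0 0 0.0018 0 0 0 0" --pt "0 0 0.0018 0 0 0 0" --pt "0 0 0.0018 0 0 0 0" --pt "0 0 0.0018 0 0 0 0"

```text
time: 41.38
position: [0.656, -0.1058, 0.102]
orientation: [-3.141, 0.0, -1.442]
ft_force: [-1.1, 0.9, 5.4]
opening: -0.0001
```

```bash
python3 pr.py .606 -.1115 7
```

```text
t 41.38 z [ 0.656  -0.1058  0.102 ] F [-1.1  0.9  5.4]
wrist 0.65 [(0, None), (0, None), (0, None), (36, 29.6)]
side 0.57 [(43, 37.0), (38, 35.4), (36, 31.4), (6, 31.1)]
```

Red pressed: plain end rose to ~37. Now the plain end.

jog_arm --pt "0 0 -0.03 0 0 0 0" --pt "0 0 -0.05 0 0 0 0" --pt "0 0 -0.05 0 0 0 0" --pt "0 0.035 -0.05 0 0 0 0" --pt "0 0.07 -0.05 0 0 0 0" --pt "0 0.1 -0.05 0 0 0 0" --pt "0 0.1 -0.05 0 0 0 0" --pt "0 0.1 -0.03 0 0 0 0" --pt "0 0.1 -0.015 0 0 0 0" --pt "0 0.1 -0.012 0 0 0 0"

```text
time: 42.42
position: [0.555, -0.1177, 0.1109]
orientation: [3.137, 0.001, -1.442]
ft_force: [-1.4, 0.3, 0.7]
opening: 0.0002
```

jog_arm --pt "0 0 0.001 0 0 0 0" --pt "0 0 0.002 0 0 0 0" --pt "0 0 0.003 0 0 0 0" --pt "0 0 0.005 0 0 0 0" --pt "0 0 0.007 0 0 0 0" --pt "0 0 0.009 0 0 0 0" --pt "0 0 0.0105 0 0 0 0" --pt "0 0 0.0115 0 0 0 0" --pt "0 0 0.0117 0 0 0 0" --pt "0 0 0.0117 0 0 0 0"

```text
time: 43.25
position: [0.5567, -0.1186, 0.1021]
orientation: [-3.142, 0.0, -1.442]
ft_force: [-0.7, 0.0, 1.7]
opening: -0.0
```

```bash
python3 pr.py .606 -.1115 7; python3 m.py .606,-.1115,.111,-82.8 .465,-.19,.111,-82.8
```

```text
t 43.25 z [ 0.5567 -0.1186  0.1021] F [-0.7  0.   1.7]
wrist 0.85 [(115, 30.0), (468, 30.4), (1478, 34.8), (1588, 36.1)]
side 0.66 [(0, None), (28, 31.6), (39, 35.5), (36, 36.9)]
from [ 0.5567 -0.1186  0.1021] shift [-0.0007 -0.0498 -0.0089] turn [-0.01  0.01  0.16]
from [ 0.606  -0.1115  0.111 ] shift [0.0602 0.1497 0.    ] turn [0. 0. 0.]
43.45 [-1.7999e+02  1.0000e-02 -8.2640e+01] F [-0.33  0.98  1.81] open 0.0002 q [-0.4   0.61  0.71  1.93 -0.54  0.81 -0.83] tip 0.0726
```

jog_arm --pt "0 0 0.0005 0 0 0 0" --pt "0 0 0.0005 0 0 0 0" --pt "0 0 -0.03 0 0 0 0.02" --pt "0 0 -0.055 0 0 0 0.04" --pt "0 -0.025 -0.06 0 0 0 0.04" --pt "0 -0.0495 -0.06 0 0 0 0.04" --pt "0 -0.0495 -0.06 0 0 0 0.04" --pt "0 -0.0495 -0.06 0 0 0 0.04" --pt "0 -0.0495 -0.04 0 0 0 0.04" --pt "0 -0.0495 -0.025 0 0 0 0.04"

```text
time: 44.28
position: [0.6047, -0.1127, 0.126]
orientation: [3.141, 0.0, -1.443]
ft_force: [-0.6, -0.3, 0.6]
opening: 0.0399
```

jog_arm --pt "0 0 0.005 0 0 0 0.04" --pt "0 0 0.01 0 0 0 0.04" --pt "0 0 0.014 0 0 0 0.04" --pt "0 0 0.014 0 0 0 0.04" --pt "0 0 0.014 0 0 0 0.04" --pt "0 0 0.014 0 0 0 0.02" --pt "0 0 0.014 0 0 0 0" --pt "0 0 0.014 0 0 0 0" --pt "0 0 0.014 0 0 0 0" --pt "0 0 0.014 0 0 0 0"

```text
time: 45.12
position: [0.6062, -0.1123, 0.1137]
orientation: [-3.14, 0.0, -1.442]
ft_force: [-1.7, 0.4, 4.9]
opening: 0.0144
```

jog_arm --pt "0 0 0 0 0 0 0" --pt "0 0 -0.02 0 0 0 0" --pt "0 0 -0.04 0 0 0 0" --pt "0 0 -0.05 0 0 0 0" --pt "0.02 0.04 -0.05 0 0 0 0" --pt "0.036 0.08 -0.05 0 0 0 0" --pt "0.048 0.12 -0.05 0 0 0 0" --pt "0.06 0.15 -0.05 0 0 0 0" --pt "0.06 0.15 -0.05 0 0 0 0" --pt "0.06 0.15 -0.05 0 0 0 0"

```text
time: 45.95
position: [0.4619, -0.192, 0.1625]
orientation: [3.141, 0.002, -1.447]
ft_force: [0.9, 0.2, -2.8]
opening: 0.0143
```

```bash
python3 se.py w13 straightedge pad tray bakelite_a; python3 m.py .465,-.19,.093,-82.8
```

```text
straightedge 0.62 4822 [ 461.5 -191. ] [119.7  24.7] 6.8 z 0.0843
 grip 2062 [ 459.8 -191.8] [36.8 15.9] 7.3 0.1071
 red 2368 [ 0.5096 -0.1855  0.0843]
pad 0.69 4782 [ 461.5 -190.9] [119.7  24.7] 6.8 z 0.0843
tray 0.64 31978 [ 518.7 -353.7] [176.7 214.1] 0.9 z 0.0047
bakelite_a 0.8 4883 [ 577.4 -114.8] [72.3 37.3] 7.7 z 0.0206
from [ 0.4659 -0.1902  0.1628] shift [-0.0003  0.0009  0.0698] turn [-0.02 -0.02  0.29]
46.2 [-1.7998e+02 -2.0000e-02 -8.2510e+01] F [-0.4   0.32 -2.58] open 0.0146 q [-0.37  0.42  0.84  2.04 -0.42  0.85 -0.74] tip 0.0726
```

jog_arm --pt "0 0 0.03 0 0 0 0" --pt "0 0 0.055 0 0 0 0" --pt "0 0 0.064 0 0 0 0" --pt "0 0 0.066 0 0 0 0" --pt "0 0 0.067 0 0 0 0" --pt "0 0 0.068 0 0 0 0" --pt "0 0 0.069 0 0 0 0" --pt "0 0 0.07 0 0 0 0" --pt "0 0 0.0705 0 0 0 0" --pt "0 0 0.0705 0 0 0 0"

```text
time: 47.03
position: [0.4661, -0.1914, 0.0941]
orientation: [-3.138, -0.0, -1.442]
ft_force: [-0.2, 1.3, 7.0]
opening: 0.0142
```

jog_arm --pt "0 0 0 0 0 0 0.02" --pt "0 0 0 0 0 0 0.035" --pt "0 0 0 0 0 0 0.035" --pt "0 0 0 0 0 0 0.035" --pt "0 0 -0.02 0 0 0 0.035" --pt "0 0 -0.05 0 0 0 0.04" --pt "0 0 -0.08 0 0 0 0.06" --pt "0 0 -0.1 0 0 0 0.06" --pt "0 0 -0.1 0 0 0 0.06" --pt "0 0 -0.1 0 0 0 0.06"

```text
time: 47.87
position: [0.4652, -0.191, 0.1931]
orientation: [-3.139, -0.0, -1.442]
ft_force: [-1.4, 0.6, 0.2]
opening: 0.0599
```

```bash
python3 - <<'E'
from h import *
im,W=cloud("top"); cv2.imwrite("pics/top3.png",im)
for t in ["alu_a","brass_a","bakelite_a","straightedge","pad"]: print(t,pose(t,"top",W))
E
python3 m.py .606,-.111,.16,-82.8 .606,-.111,.0755,-82.8
```

```text
alu_a (0.61, 900, array([640.4, 101.7]), array([137.8,  36.4]), 3.8, array([16.2, 21.1, 23.5]))
brass_a (0.61, 914, array([ 6.175e+02, -2.000e-01]), array([130.8,  40.1]), 8.4, array([ 2.6, 21.1, 23.5]))
bakelite_a (0.68, 945, array([ 609.1, -113.5]), array([134.5,  42. ]), 7.0, array([ 7. , 21. , 24.1]))
straightedge (0.78, 402, array([ 466.7, -190.2]), array([123.8,  28.2]), 5.4, array([ 5. , 10.9, 14.4]))
pad (0.8, 1991, array([446.8, -40. ]), array([170.2,  62.7]), 88.4, array([2.2, 4.7, 7.3]))
from [ 0.464  -0.1908  0.1914] shift [-0.0609 -0.1511  0.0311] turn [0.12 0.03 0.15]
from [ 0.606 -0.111  0.16 ] shift [ 0.     -0.      0.0845] turn [0. 0. 0.]
48.17 [ 1.7988e+02  3.0000e-02 -8.2650e+01] F [-0.55  0.31  0.87] open 0.0599 q [-0.42  0.38  0.88  2.02 -0.37  0.91 -0.78] tip 0.0726
```

jog_arm --pt "-0.061 -0.151 0 0 0 0 0.06" --pt "-0.061 -0.151 0 0 0 0 0.06" --pt "-0.061 -0.151 0.03 0 0 0 0.06" --pt "-0.061 -0.151 0.031 0 0 0 0.06" --pt "-0.061 -0.151 0.031 0 0 0 0.06" --pt "-0.061 -0.151 0.031 0 0 0 0.06" --pt "-0.061 -0.151 0.031 0 0 0 0.06" --pt "-0.061 -0.151 0.031 0 0 0 0.06" --pt "-0.061 -0.151 0.031 0 0 0 0.06" --pt "-0.061 -0.151 0.031 0 0 0 0.06"

```text
time: 49.0
position: [0.6058, -0.1123, 0.1622]
orientation: [-3.141, 0.0, -1.445]
ft_force: [0.3, 0.8, -0.3]
opening: 0.0599
```

```bash
python3 se.py w14 bakelite_a; python3 m.py .606,-.111,.077,-82.8 .606,-.111,.16,-82.8 .521,-.3445,.16,-89.4 .521,-.3445,.082,-89.4
```

```text
bakelite_a 0.78 7906 [ 605.7 -111. ] [131.   36.4] 7.4 z 0.0206
from [ 0.6062 -0.1117  0.162 ] shift [-0.0007  0.0002  0.085 ] turn [-0.05  0.02  0.09]
from [ 0.606 -0.111  0.077] shift [ 0.     0.    -0.083] turn [0. 0. 0.]
from [ 0.606 -0.111  0.16 ] shift [0.221  0.1136 0.    ] turn [ 0.  -0.   6.6]
from [ 0.521  -0.3445  0.16  ] shift [ 0.    -0.     0.078] turn [0. 0. 0.]
49.1 [-1.7995e+02  2.0000e-02 -8.2710e+01] F [0.55 0.49 0.25] open 0.0603 q [-0.44  0.61  0.77  1.78 -0.5   0.97 -0.91] tip 0.0726
```

jog_arm --pt "-0.0005 0 0.03 0 0 0 0.06" --pt "-0.0005 0 0.06 0 0 0 0.06" --pt "-0.0005 0 0.08 0 0 0 0.06" --pt "-0.0005 0 0.085 0 0 0 0.06" --pt "-0.0005 0 0.085 0 0 0 0.06" --pt "-0.0005 0 0.085 0 0 0 0.06" --pt "-0.0005 0 0.085 0 0 0 0.03" --pt "-0.0005 0 0.085 0 0 0 0.02" --pt "-0.0005 0 0.085 0 0 0 0.02" --pt "-0.0005 0 0.085 0 0 0 0.02"

```text
time: 49.93
position: [0.6078, -0.1112, 0.0785]
orientation: [-3.138, -0.001, -1.442]
ft_force: [0.2, -0.4, 6.7]
opening: 0.0347
```

jog_arm --pt "0 0 0 0 0 0 0.02" --pt "0 0 -0.02 0 0 0 0.02" --pt "0 0 -0.05 0 0 0 0.02" --pt "0 0 -0.083 0 0 0 0.02" --pt "0.04 0.02 -0.083 0 0 2 0.02" --pt "0.075 0.038 -0.083 0 0 4 0.02" --pt "0.11 0.056 -0.083 0 0 6.6 0.02" --pt "0.145 0.075 -0.083 0 0 6.6 0.02" --pt "0.18 0.095 -0.083 0 0 6.6 0.02" --pt "0.221 0.114 -0.083 0 0 6.6 0.02"

```text
time: 50.77
position: [0.5214, -0.3416, 0.1591]
orientation: [3.141, 0.002, -1.557]
ft_force: [0.2, 0.2, -2.5]
opening: 0.0344
```

```bash
python3 se.py w15 bakelite_a tray; python3 m.py .521,-.3445,.082,-89.4
```

```text
bakelite_a 0.62 15431 [ 525.2 -340.9] [118.7  36.5] 0.8 z 0.1013
tray 0.79 28937 [ 522.2 -345.3] [163.2 207.8] 1.0 z 0.0048
from [ 0.5192 -0.3462  0.16  ] shift [-0.0019 -0.0019  0.078 ] turn [ 0.05 -0.17 -0.36]
50.92 [ 1.7995e+02 -1.7000e-01 -8.9760e+01] F [ 0.03  0.71 -2.41] open 0.0345 q [-0.04  0.63  0.79  1.76 -0.52  0.98 -0.61] tip 0.0726
```

jog_arm --pt "-0.001 -0.002 0.03 0 0 0 0.02" --pt "-0.001 -0.002 0.055 0 0 0 0.02" --pt "-0.001 -0.002 0.068 0 0 0 0.02" --pt "-0.001 -0.002 0.073 0 0 0 0.02" --pt "-0.001 -0.002 0.075 0 0 0 0.02" --pt "-0.001 -0.002 0.076 0 0 0 0.02" --pt "-0.001 -0.002 0.077 0 0 0 0.02" --pt "-0.001 -0.002 0.078 0 0 0 0.02" --pt "-0.001 -0.002 0.078 0 0 0 0.02" --pt "-0.001 -0.002 0.078 0 0 0 0.02"

```text
time: 51.75
position: [0.5255, -0.3405, 0.0825]
orientation: [-3.14, -0.001, -1.558]
ft_force: [0.5, -0.2, -1.1]
opening: 0.0347
```

jog_arm --pt "0 0 0.0005 0 0 0 0.03" --pt "0 0 0 0 0 0 0.05" --pt "0 0 0 0 0 0 0.05" --pt "0 0 0 0 0 0 0.05" --pt "0 0 -0.02 0 0 0 0.05" --pt "0 0 -0.05 0 0 0 0.06" --pt "0 0 -0.08 0 0 0 0.06" --pt "0 0 -0.12 0 0 0 0.06" --pt "0 0 -0.12 0 0 0 0.06" --pt "0 0 -0.12 0 0 0 0.06"

```text
time: 52.58
position: [0.5259, -0.3412, 0.2041]
orientation: [-3.137, -0.002, -1.558]
ft_force: [-0.0, 0.8, -1.2]
opening: 0.0597
```

```bash
python3 se.py w16 bakelite_a tray; python3 m.py .6178,-.0003,.16,-81.4 .6178,-.0003,.077,-81.4
```

```text
bakelite_a 0.69 5863 [ 523.7 -340.1] [130.5  36.4] 0.6 z 0.0246
tray 0.87 25164 [ 516. -345.] [175.6 206.9] 0.9 z 0.0047
from [ 0.5243 -0.3393  0.2001] shift [-0.3376 -0.0981  0.0405] turn [ 0.1   0.1  -7.83]
from [ 6.178e-01 -3.000e-04  1.600e-01] shift [ 0.    -0.     0.083] turn [0. 0. 0.]
52.73 [ 1.799e+02  9.000e-02 -8.923e+01] F [ 0.25 -0.09 -0.27] open 0.06 q [-0.07  0.59  0.82  1.72 -0.49  1.05 -0.64] tip 0.0726
```

jog_arm --pt "-0.338 -0.098 0.035 0 0 -7.9 0.06" --pt "-0.338 -0.098 0.035 0 0 -7.9 0.06" --pt "-0.338 -0.098 0.035 0 0 -7.9 0.06" --pt "-0.338 -0.098 0.035 0 0 -7.9 0.06" --pt "-0.338 -0.098 0.035 0 0 -7.9 0.06" --pt "-0.338 -0.098 0.035 0 0 -7.9 0.06" --pt "-0.338 -0.098 0.035 0 0 -7.9 0.06" --pt "-0.338 -0.098 0.035 0 0 -7.9 0.06" --pt "-0.338 -0.098 0.035 0 0 -7.9 0.06" --pt "-0.338 -0.098 0.035 0 0 -7.9 0.06"

```text
time: 53.57
position: [0.6187, 0.0079, 0.1634]
orientation: [3.138, 0.004, -1.409]
ft_force: [-0.8, 0.2, -0.8]
opening: 0.0598
```

```bash
python3 se.py w17 brass_a alu_a straightedge; python3 m.py .6178,-.0003,.077,-81.4
```

```text
brass_a 0.92 7770 [617.4  -0.7] [130.6  36.1] 8.6 z 0.0206
alu_a 0.9 7604 [635.6 101.6] [131.2  37.4] 3.7 z 0.0206
straightedge 0.59 169 [ 465.5 -189.9] [120.4  21.3] 5.4 z 0.01
from [ 0.6175 -0.0027  0.1658] shift [-0.0025 -0.0009  0.0888] turn [ 0.1  -0.07 -0.08]
53.77 [ 1.799e+02 -7.000e-02 -8.148e+01] F [-0.11 -0.72 -0.43] open 0.0599 q [-0.61  0.6   0.76  1.77 -0.49  0.97 -1.08] tip 0.0726
```

jog_arm --pt "-0.001 0 0.03 0 0 0 0.06" --pt "-0.001 0 0.06 0 0 0 0.06" --pt "-0.001 0 0.08 0 0 0 0.06" --pt "-0.001 0 0.0885 0 0 0 0.06" --pt "-0.001 0 0.0885 0 0 0 0.06" --pt "-0.001 0 0.0885 0 0 0 0.06" --pt "-0.001 0 0.0885 0 0 0 0.03" --pt "-0.001 0 0.0885 0 0 0 0.02" --pt "-0.001 0 0.0885 0 0 0 0.02" --pt "-0.001 0 0.0885 0 0 0 0.02"

```text
time: 54.6
position: [0.6194, -0.0003, 0.08]
orientation: [-3.138, -0.001, -1.42]
ft_force: [-0.9, -0.6, 6.9]
opening: 0.0348
```

jog_arm --pt "0 0 0 0 0 0 0.02" --pt "0 0 0 0 0 0 0.02" --pt "0 0 -0.02 0 0 0 0.02" --pt "0 0 -0.05 0 0 0 0.02" --pt "0 0 -0.08 0 0 0 0.02" --pt "0 0 -0.1 0 0 0 0.02" --pt "0 0 -0.1 0 0 0 0.02" --pt "0 0 -0.1 0 0 0 0.02" --pt "0 0 -0.1 0 0 0 0.02" --pt "0 0 -0.1 0 0 0 0.02"

```text
time: 55.43
position: [0.617, 0.0007, 0.1761]
orientation: [3.138, 0.001, -1.419]
ft_force: [-0.1, -0.1, -2.3]
opening: 0.0343
```

```bash
python3 m.py .5553,.3121,.177,-93.8
```

```text
from [0.617  0.0007 0.1761] shift [-0.3171  0.014  -0.0006] turn [ 0.19  0.02 12.48]
55.43 [ 1.7981e+02  4.0000e-02 -8.1320e+01] F [-0.08 -0.07 -2.25] open 0.0343 q [-0.62  0.59  0.77  1.76 -0.48  0.99 -1.09] tip 0.0726
```

jog_arm --pt "-0.035 0.0015 0 0 0 2 0.02" --pt "-0.075 0.003 0 0 0 5 0.02" --pt "-0.115 0.005 0 0 0 8 0.02" --pt "-0.155 0.007 0 0 0 11 0.02" --pt "-0.195 0.009 0 0 0 12.4 0.02" --pt "-0.235 0.01 0 0 0 12.4 0.02" --pt "-0.275 0.012 0 0 0 12.4 0.02" --pt "-0.305 0.0135 0 0 0 12.4 0.02" --pt "-0.317 0.014 0 0 0 12.4 0.02" --pt "-0.317 0.014 0 0 0 12.4 0.02"

```text
time: 56.27
position: [0.5543, 0.3167, 0.1758]
orientation: [3.139, 0.0, -1.628]
ft_force: [0.0, -0.0, -2.9]
opening: 0.0338
```

jog_arm --pt "0 0 0 0 0 0 0.02" --pt "0 0 0 0 0 0 0.02" --pt "0 0 0 0 0 0 0.02" --pt "0 0 0 0 0 0 0.02" --pt "0 0 0 0 0 0 0.02" --pt "0 0 0 0 0 0 0.02" --pt "0 0 0 0 0 0 0.02" --pt "0 0 0 0 0 0 0.02" --pt "0 0 0 0 0 0 0.02" --pt "0 0 0 0 0 0 0.02"

```text
time: 57.1
position: [0.5566, 0.3116, 0.178]
orientation: [-3.142, 0.0, -1.636]
ft_force: [0.2, -0.1, -2.2]
opening: 0.0346
```

```bash
python3 se.py w18 brass_a; python3 m.py .5553,.3121,.083,-93.8
```

```text
brass_a 0.84 15287 [560.3 312.1] [ 37.2 119.1] 86.3 z 0.1186
from [0.5566 0.3116 0.178 ] shift [-0.0004  0.0013  0.095 ] turn [-0.    0.01  0.07]
57.2 [-1.800e+02  1.000e-02 -9.373e+01] F [ 0.06 -1.01 -3.01] open 0.0342 q [-1.14  0.64  0.82  1.71 -0.53  1.03 -1.78] tip 0.0726
```

View pics/w18.png

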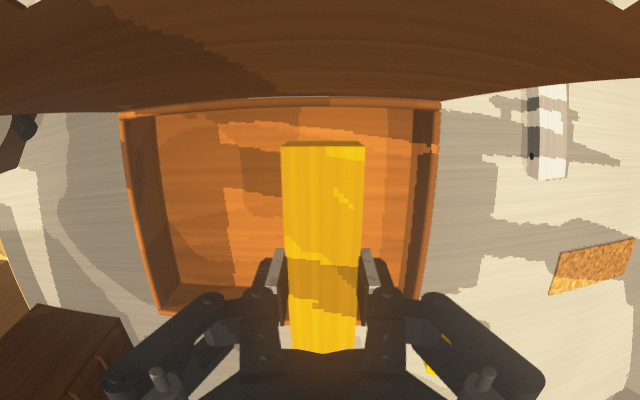

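jog_arm --pt "0 0.001 0.025 0 0 0 0.02" --pt "0 0.001 0.05 0 0 0 0.02" --pt "0 0.001 0.07 0 0 0 0.02" --pt "0 0.001 0.083 0 0 0 0.02" --pt "0 0.001 0.087 0 0 0 0.02" --pt "0 0.001 0.089 0 0 0 0.02" --pt "0 0.001 0.09 0 0 0 0.02" --pt "0 0.001 0.0905 0 0 0 0.02" --pt "0 0.001 0.091 0 0 0 0.02" --pt "0 0.001 0.0915 0 0 0 0.02"

```text
time: 58.03
position: [0.5562, 0.3118, 0.0874]
orientation: [-3.14, 0.001, -1.636]
ft_force: [0.2, 1.0, -2.3]
opening: 0.0347
```

jog_arm --pt "0 0 0.0005 0 0 0 0.03" --pt "0 0 0 0 0 0 0.05" --pt "0 0 0 0 0 0 0.05" --pt "0 0 0 0 0 0 0.05" --pt "0 0 -0.02 0 0 0 0.05" --pt "0 0 -0.05 0 0 0 0.05" --pt "0 0 -0.08 0 0 0 0.06" --pt "0 0 -0.1 0 0 0 0.06" --pt "0 0 -0.1 0 0 0 0.06" --pt "0 0 -0.1 0 0 0 0.06"

```text
time: 58.87
position: [0.5564, 0.3118, 0.188]
orientation: [-3.139, 0.002, -1.636]
ft_force: [-0.5, 0.4, -0.6]
opening: 0.06
```

```bash
python3 se.py w19 brass_a alu_a; python3 m.py .6356,.1016,.17,-86.1
```

```text
brass_a 0.72 6770 [554.1 312.1] [ 36.7 130.5] 85.9 z 0.0266
alu_a 0.83 2845 [615.5 100.6] [89.3 39.1] 4.1 z 0.0201
from [0.5548 0.3115 0.1852] shift [ 0.2041 -0.0944  0.0152] turn [ 0.12 -0.05 -7.63]
59.02 [ 1.7988e+02 -6.0000e-02 -9.3730e+01] F [-0.13  0.09 -0.74] open 0.0598 q [-1.15  0.63  0.82  1.71 -0.53  1.04 -1.78] tip 0.0726
```

jog_arm --pt "0.204 -0.094 0.015 0 0 -7.6 0.06" --pt "0.204 -0.094 0.015 0 0 -7.6 0.06" --pt "0.204 -0.094 0.015 0 0 -7.6 0.06" --pt "0.204 -0.094 0.015 0 0 -7.6 0.06" --pt "0.204 -0.094 0.015 0 0 -7.6 0.06" --pt "0.204 -0.094 0.015 0 0 -7.6 0.06" --pt "0.204 -0.094 0.015 0 0 -7.6 0.06" --pt "0.204 -0.094 0.015 0 0 -7.6 0.06" --pt "0.204 -0.094 0.015 0 0 -7.6 0.06" --pt "0.204 -0.094 0.015 0 0 -7.6 0.06"

```text
time: 59.85
position: [0.6355, 0.1043, 0.1706]
orientation: [3.14, 0.001, -1.5]
ft_force: [0.4, 0.5, -0.2]
opening: 0.0597
```

```bash
python3 se.py w20 alu_a; python3 m.py .6356,.1016,.077,-86.1
```

```text
alu_a 0.8 7408 [635.8 101.8] [130.5  36.3] 4.0 z 0.0206
from [0.6357 0.1041 0.171 ] shift [0.0025 0.0002 0.094 ] turn [0.04 0.05 0.14]
59.95 [ 1.7996e+02  5.0000e-02 -8.5960e+01] F [0.1  0.8  1.08] open 0.0601 q [-0.76  0.64  0.77  1.7  -0.52  1.02 -1.31] tip 0.0726
```

jog_arm --pt "0.002 0 0.03 0 0 0 0.06" --pt "0.002 0 0.06 0 0 0 0.06" --pt "0.002 0 0.085 0 0 0 0.06" --pt "0.002 0 0.093 0 0 0 0.06" --pt "0.002 0 0.093 0 0 0 0.06" --pt "0.002 0 0.093 0 0 0 0.06" --pt "0.002 0 0.093 0 0 0 0.03" --pt "0.002 0 0.093 0 0 0 0.02" --pt "0.002 0 0.093 0 0 0 0.02" --pt "0.002 0 0.093 0 0 0 0.02"

```text
time: 60.78
position: [0.6377, 0.1, 0.0808]
orientation: [-3.138, 0.001, -1.503]
ft_force: [-0.8, 0.2, 7.4]
opening: 0.0343
```

jog_arm --pt "0 0 0 0 0 0 0.02" --pt "0 0 0 0 0 0 0.02" --pt "0 0 -0.02 0 0 0 0.02" --pt "0 0 -0.05 0 0 0 0.02" --pt "0 0 -0.08 0 0 0 0.02" --pt "0 0 -0.1 0 0 0 0.02" --pt "0 0 -0.1 0 0 0 0.02" --pt "0 0 -0.1 0 0 0 0.02" --pt "0 0 -0.1 0 0 0 0.02" --pt "0 0 -0.1 0 0 0 0.02"

```text
time: 61.62
position: [0.635, 0.1001, 0.1766]
orientation: [3.138, -0.0, -1.503]
ft_force: [-0.6, -0.0, -2.0]
opening: 0.0342
```

```bash
python3 m.py .559,.382,.177,-93.8
```

```text
from [0.635  0.1001 0.1766] shift [-2.863e-01  5.680e-02 -2.000e-04] turn [ 0.18 -0.02  7.67]
61.62 [179.81  -0.   -86.13] F [-0.59 -0.02 -2.03] open 0.0342 q [-0.76  0.64  0.78  1.69 -0.51  1.03 -1.31] tip 0.0726
```

jog_arm --pt "0 0.03 0 0 0 2 0.02" --pt "-0.005 0.057 0 0 0 5 0.02" --pt "-0.04 0.057 0 0 0 7.7 0.02" --pt "-0.08 0.057 0 0 0 7.7 0.02" --pt "-0.12 0.057 0 0 0 7.7 0.02" --pt "-0.16 0.057 0 0 0 7.7 0.02" --pt "-0.2 0.057 0 0 0 7.7 0.02" --pt "-0.24 0.057 0 0 0 7.7 0.02" --pt "-0.27 0.057 0 0 0 7.7 0.02" --pt "-0.2863 0.057 0 0 0 7.7 0.02"

```text
time: 62.45
position: [0.5575, 0.3877, 0.1761]
orientation: [3.138, 0.001, -1.631]
ft_force: [-0.8, 1.1, -2.8]
opening: 0.0347
```

jog_arm --pt "0 0 0 0 0 0 0.02" --pt "0 0 0 0 0 0 0.02" --pt "0 0 0 0 0 0 0.02" --pt "0 0 0 0 0 0 0.02" --pt "0 0 0 0 0 0 0.02" --pt "0 0 0 0 0 0 0.02" --pt "0 0 0 0 0 0 0.02" --pt "0 0 0 0 0 0 0.02" --pt "0 0 0 0 0 0 0.02" --pt "0 0 0 0 0 0 0.02"

```text
time: 63.28
position: [0.5601, 0.3817, 0.1785]
orientation: [-3.142, 0.0, -1.638]
ft_force: [-0.4, 0.1, -1.3]
opening: 0.0339
```

```bash
python3 se.py w21 alu_a brass_a; python3 m.py .559,.382,.083,-93.8
```

```text
alu_a 0.89 15235 [563.2 382. ] [ 36.4 120.5] 86.3 z 0.1182
brass_a 0.55 6695 [554.  312.6] [ 37.2 130.5] 86.2 z 0.0264
from [0.5601 0.3818 0.1785] shift [-0.0001  0.0011  0.0955] turn [-0.    0.01 -0.03]
63.43 [-1.800e+02  1.000e-02 -9.383e+01] F [ 0.28  0.23 -1.33] open 0.0344 q [-1.19  0.7   0.8   1.6  -0.56  1.08 -1.87] tip 0.0726
```

jog_arm --pt "0 0.001 0.025 0 0 0 0.02" --pt "0 0.001 0.05 0 0 0 0.02" --pt "0 0.001 0.07 0 0 0 0.02" --pt "0 0.001 0.083 0 0 0 0.02" --pt "0 0.001 0.087 0 0 0 0.02" --pt "0 0.001 0.089 0 0 0 0.02" --pt "0 0.001 0.09 0 0 0 0.02" --pt "0 0.001 0.0905 0 0 0 0.02" --pt "0 0.001 0.091 0 0 0 0.02" --pt "0 0.001 0.0915 0 0 0 0.02"

```text
time: 64.27
position: [0.5597, 0.3821, 0.088]
orientation: [-3.14, 0.001, -1.638]
ft_force: [0.1, -0.1, -2.6]
opening: 0.0344
```

jog_arm --pt "0 0 0.0005 0 0 0 0.03" --pt "0 0 0 0 0 0 0.05" --pt "0 0 0 0 0 0 0.05" --pt "0 0 0 0 0 0 0.05" --pt "0 0 -0.02 0 0 0 0.05" --pt "0 0 -0.05 0 0 0 0.05" --pt "0 0 -0.08 0 0 0 0.06" --pt "0 0 -0.1 0 0 0 0.06" --pt "0 0 -0.1 0 0 0 0.06" --pt "0 0 -0.1 0 0 0 0.06"

```text
time: 65.1
position: [0.5598, 0.382, 0.1886]
orientation: [-3.139, 0.002, -1.638]
ft_force: [-0.4, -0.4, -0.5]
opening: 0.0601
```

```bash
python3 se.py w22 alu_a brass_a
python3 - <<'E'
from h import *
im,W=cloud("top")
for t in ["bakelite_a","straightedge","pad"]: print(t,pose(t,"top",W))
E
python3 m.py .5,.1,.187,-83 .466,-.19,.187,-83
```

```text
alu_a 0.83 6725 [557.4 382.2] [ 36.8 130.8] 85.8 z 0.0266
brass_a 0.6 5734 [554.5 312.6] [ 37.3 129.1] 86.1 z 0.0265
bakelite_a (0.89, 1079, array([ 523.1, -344.2]), array([ 48.3, 129.5]), 89.8, array([ 9.8, 24.6, 27.8]))
straightedge (0.88, 611, array([ 465.4, -192.7]), array([120.9,  29.8]), 6.3, array([ 6.1, 11.4, 37.6]))
pad (0.81, 2015, array([447.3, -41.4]), array([ 63.4, 172.7]), 0.5, array([2.1, 4.8, 7.2]))
from [0.5587 0.3816 0.1859] shift [ 0.2849  0.0397 -0.0007] turn [  0.07  -0.06 -10.84]
from [0.5   0.1   0.187] shift [0.2837 0.0691 0.    ] turn [0. 0. 0.]
65.45 [ 1.7993e+02 -7.0000e-02 -9.3840e+01] F [ 0.21 -0.57  0.02] open 0.0602 q [-1.19  0.69  0.81  1.6  -0.55  1.09 -1.88] tip 0.0726
```

Both lie flat in the box. Go for the straightedge.

jog_arm --pt "0.285 0.04 0 0 0 -10.8 0.05" --pt "0.285 0.04 0 0 0 -10.8 0.05" --pt "0.285 0.04 0 0 0 -10.8 0.05" --pt "0.285 0.04 0 0 0 -10.8 0.05" --pt "0.285 0.04 0 0 0 -10.8 0.05" --pt "0.285 0.04 0 0 0 -10.8 0.05" --pt "0.285 0.04 0 0 0 -10.8 0.05" --pt "0.285 0.04 0 0 0 -10.8 0.05" --pt "0.285 0.04 0 0 0 -10.8 0.05" --pt "0.285 0.04 0 0 0 -10.8 0.05"

```text
time: 66.28
position: [0.5003, 0.1006, 0.1869]
orientation: [-3.141, 0.001, -1.449]
ft_force: [-0.2, 0.6, -0.7]
opening: 0.0501
```

jog_arm --pt "0.284 0.069 0.02 0 0 0 0.05" --pt "0.284 0.069 0.02 0 0 0 0.05" --pt "0.284 0.069 0.02 0 0 0 0.05" --pt "0.284 0.069 0.02 0 0 0 0.05" --pt "0.284 0.069 0.02 0 0 0 0.05" --pt "0.284 0.069 0.02 0 0 0 0.05" --pt "0.284 0.069 0.02 0 0 0 0.05" --pt "0.284 0.069 0.02 0 0 0 0.05" --pt "0.284 0.069 0.02 0 0 0 0.05" --pt "0.284 0.069 0.02 0 0 0 0.05"

```text
time: 67.12
position: [0.467, -0.1889, 0.1666]
orientation: [3.141, 0.001, -1.448]
ft_force: [0.7, 0.5, -0.3]
opening: 0.0498
```

```bash
python3 se.py w23 straightedge pad; python3 m.py .466,-.19,.087,-83
```

```text
straightedge 0.61 3082 [ 465.4 -190.9] [120.7  24.1] 7.7 z 0.0111
 grip 1139 [ 465.3 -190.8] [36.5 16.3] 6.8 0.0364
 red 955 [ 0.5137 -0.1847  0.0111]
pad 0.85 9822 [444.5 -40.5] [172.2  63.1] 89.2 z 0.0046
from [ 0.4671 -0.1877  0.1667] shift [0.0022 0.0014 0.0797] turn [0.01 0.05 0.23]
67.27 [ 1.7999e+02  5.0000e-02 -8.2770e+01] F [ 0.19  0.25 -0.25] open 0.05 q [-0.41  0.43  0.87  2.04 -0.43  0.86 -0.74] tip 0.0726
```

jog_arm --pt "0.003 0.002 0.03 0 0 0 0.045" --pt "0.003 0.002 0.06 0 0 0 0.045" --pt "0.003 0.002 0.075 0 0 0 0.045" --pt "0.003 0.002 0.079 0 0 0 0.045" --pt "0.003 0.002 0.079 0 0 0 0.045" --pt "0.003 0.002 0.079 0 0 0 0.03" --pt "0.003 0.002 0.079 0 0 0 0.01" --pt "0.003 0.002 0.079 0 0 0 0" --pt "0.003 0.002 0.079 0 0 0 0" --pt "0.003 0.002 0.079 0 0 0 0"

```text
time: 68.1
position: [0.4655, -0.1933, 0.0893]
orientation: [-3.139, 0.0, -1.449]
ft_force: [-1.0, 2.0, 5.6]
opening: 0.0144
```

jog_arm --pt "0 0 0 0 0 0 0" --pt "0 0 -0.02 0 0 0 0" --pt "0 0 -0.04 0 0 0 0" --pt "0 0 -0.07 0 0 -5 0" --pt "0 0 -0.09 0 0 -12 0" --pt "0 0 -0.09 0 0 -19 0" --pt "0 0 -0.09 0 0 -26 0" --pt "0 0 -0.09 0 0 -33 0" --pt "0 0 -0.09 0 0 -40 0" --pt "0 0 -0.09 0 0 -40 0"

```text
time: 68.93
position: [0.4641, -0.1934, 0.1782]
orientation: [-3.141, -0.0, -0.749]
ft_force: [0.6, -0.5, -2.9]
opening: 0.0146
```

```bash
python3 m.py .446,-.0413,.17,-0.6
```

```text
from [ 0.4641 -0.1934  0.1782] shift [-0.1168 -0.099   0.0083] turn [-5.000e-02 -2.000e-02 -4.233e+01]
68.93 [-179.94   -0.    -42.93] F [ 0.56 -0.55 -2.91] open 0.0146 q [-0.28  0.35  0.71  2.03 -0.3   0.86 -0.15] tip 0.0726
```

jog_arm --pt "-0.117 -0.099 0.008 0 0 -42.3 0" --pt "-0.117 -0.099 0.008 0 0 -42.3 0" --pt "-0.117 -0.099 0.008 0 0 -42.3 0" --pt "-0.117 -0.099 0.008 0 0 -42.3 0" --pt "-0.117 -0.099 0.008 0 0 -42.3 0" --pt "-0.117 -0.099 0.008 0 0 -42.3 0" --pt "-0.117 -0.099 0.008 0 0 -42.3 0" --pt "-0.117 -0.099 0.008 0 0 -42.3 0" --pt "-0.117 -0.099 0.008 0 0 -42.3 0" --pt "-0.117 -0.099 0.008 0 0 -42.3 0"

```text
time: 69.77
position: [0.4464, -0.0418, 0.1699]
orientation: [3.141, 0.0, -0.017]
ft_force: [0.6, -0.3, -2.9]
opening: 0.0145
```

```bash
python3 se.py w24 straightedge pad; python3 m.py .446,-.0413,.0925,-0.6
```

```text
straightedge 0.59 5226 [446.  -41.1] [120.7  24.7] 88.9 z 0.0918
 grip 2220 [446.  -40.9] [36.3 16.1] 88.1 0.117
 red 2429 [0.4472 0.0075 0.0915]
pad 0.96 6480 [445.6 -21.9] [133.7  62.3] 89.2 z 0.0046
from [ 0.4465 -0.0415  0.1699] shift [-0.0005 -0.0002  0.0774] turn [ 0.    0.   -0.24]
69.92 [180.     0.    -0.84] F [ 0.03  0.27 -2.59] open 0.0147 q [-0.48  0.23  0.54  2.15 -0.16  0.8   0.15] tip 0.0726
```

View pics/w24.png

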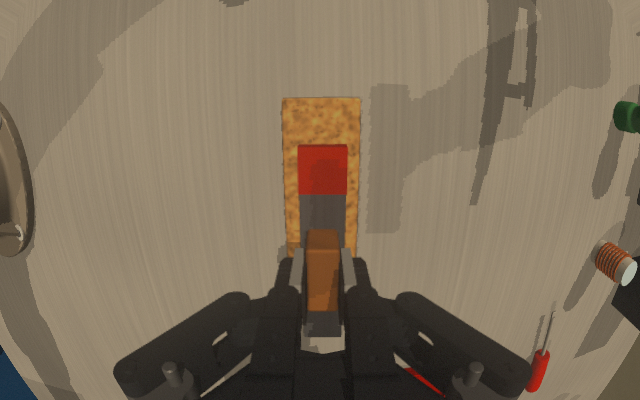

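jog_arm --pt "0 0 0.03 0 0 0 0" --pt "0 0 0.055 0 0 0 0" --pt "0 0 0.068 0 0 0 0" --pt "0 0 0.073 0 0 0 0" --pt "0 0 0.0745 0 0 0 0" --pt "0 0 0.0755 0 0 0 0" --pt "0 0 0.076 0 0 0 0" --pt "0 0 0.0765 0 0 0 0" --pt "0 0 0.077 0 0 0 0" --pt "0 0 0.077 0 0 0 0"

```text
time: 70.75
position: [0.4468, -0.0411, 0.0934]
orientation: [-3.141, -0.001, -0.013]
ft_force: [-0.4, 0.3, -2.0]
opening: 0.0146
```

jog_arm --pt "0 0 0 0 0 0 0.015" --pt "0 0 0 0 0 0 0.035" --pt "0 0 0 0 0 0 0.035" --pt "0 0 0 0 0 0 0.035" --pt "0 0 -0.02 0 0 0 0.035" --pt "0 0 -0.05 0 0 0 0.035" --pt "0 0 -0.09 0 0 0 0.035" --pt "0 0 -0.13 0 0 0 0.035" --pt "0 0 -0.17 0 0 0 0.035" --pt "0 0 -0.17 0 0 0 0.035"

```text
time: 71.58
position: [0.4508, -0.0418, 0.2703]
orientation: [-3.139, -0.015, -0.013]
ft_force: [0.5, -0.6, 0.2]
opening: 0.0351
```

```bash
python3 se.py w25 straightedge pad
python3 - <<'E'
from h import *
for c in ["top","side"]:
  im,W=cloud(c); cv2.imwrite(f"pics/{c}9.png",im)
  for t in ["alu_a","brass_a","bakelite_a","straightedge","valve","coil","capacitor","screwdriver"]: print(c,t,pose(t,c,W))
E
python3 m.py
```

```text
straightedge 0.58 1660 [446.1 -40.7] [120.   24.2] 88.8 z 0.015
 grip 562 [446.4 -40.1] [36.1 15.2] 89.1 0.0404
 red 496 [0.4467 0.0079 0.015 ]
pad 0.67 5431 [445.5 -42.7] [173.8  61.5] 89.3 z 0.0045
top alu_a (0.68, 359, array([785.5,  59.6]), array([52.4, 46.2]), 6.5, array([ 2.1, 67.3, 79. ]))
top brass_a (0.77, 1066, array([555.1, 316.3]), array([ 46.5, 129.8]), 86.3, array([13.8, 26.8, 29.3]))
top bakelite_a (0.6, 1095, array([ 523.3, -343.8]), array([ 48.6, 130. ]), 89.0, array([ 7.7, 24.5, 27.9]))
top straightedge (0.41, 474, array([ 742.7, -258.7]), array([ 31.7, 155.2]), 12.7, array([ 2.4, 22.8, 28. ]))
top valve (0.58, 359, array([791.3,  61.5]), array([66.3, 38.9]), 24.1, array([ 2.3, 67.3, 79. ]))
top coil (0.53, 276, array([ 795.4, -118.6]), array([33. , 58.4]), 49.4, array([15.4, 59.3, 63.3]))
top capacitor (0.73, 305, array([399.8, 204.1]), array([36. , 33.6]), 12.0, array([10.4, 54.9, 57.5]))
top screwdriver (0.61, 364, array([ 739.4, -260.5]), array([ 24.5, 153.2]), 12.7, array([15.1, 24.3, 28.3]))
side alu_a (0.81, 484, array([558.3, 394.6]), array([ 76.7, 126.6]), 
[... 209 characters left out ...]
7]), 89.3, array([10.6, 25. , 28.7]))
side straightedge (0.72, 338, array([445.7, -43.6]), array([120. ,  23.7]), 89.4, array([12.4, 17.1, 43. ]))
side valve (0.71, 335, array([782. ,  65.8]), array([69.1, 40.6]), 70.8, array([ 7.7, 54.4, 78.6]))
side coil (0.59, 325, array([ 784.8, -113. ]), array([35.7, 36.1]), 38.1, array([ 7.8, 47.7, 63.3]))
side capacitor (0.52, 1247, array([ 521.6, -333.4]), array([131.5,  54.6]), 0.9, array([ 8.6, 24.9, 28.7]))
side screwdriver (0.65, 462, array([ 744.1, -259.9]), array([ 34.3, 158.2]), 11.2, array([ 8.2, 23.3, 28.8]))
72.63 [-1.7999e+02 -1.0000e-02 -7.3000e-01] F [-0.78 -0.67  0.66] open 0.0349 q [-0.55  0.08  0.58  2.06 -0.05  1.02  0.04] tip 0.0726
```

View pics/side9.png

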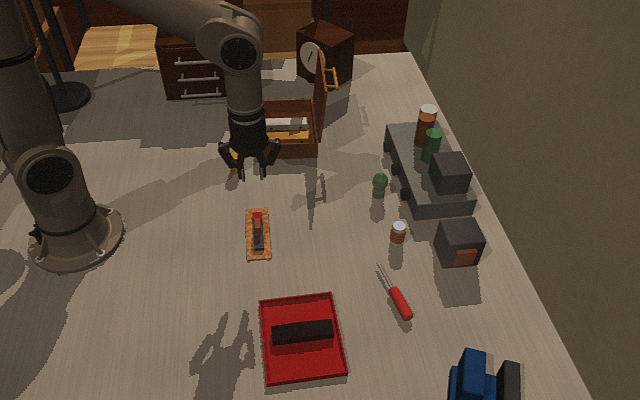

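```bash
python3 -c "
from rig import workorder
print(workorder.job_done())"
```

```text
the job is handed in; nothing more can be done
None
```

The job is finished and handed in at about 73 s of the 210 s allowed; the hand-in gave no verdict.

- **Door:** I swung it open by the brass handle to about 1.68 rad. It still stood open in the last side picture.
- **Checks, in the order asked:**

| Foot | Press on red end | Press on plain end | Result | Where it went |
|---|---|---|---|---|
| Aluminium | about 5 N, did not move | about 5 N, did not move | no rock | oak box |
| Brass | about 8 N, did not move | about 5 N, did not move | no rock | oak box |
| Bakelite | tipped; other end rose about 6 mm | tipped; other end rose about 6 mm | rocks | red tray |

- **Placing:** After releasing each foot I measured it. All three lie flat, top up and front to back, within about 1° of the box's or tray's own axis.
- **Straightedge:** It lay on the bench while I moved the feet. Afterwards I laid it back on the cork pad, within about 2 mm of centre, with the red end facing the way it did at the start.
- **Other things on the bench:** I touched none of them. They read within about 1 cm of where they started, and the differences come mostly from how much of each the camera saw.

In the final top view the networks mislabelled the aluminium foot as the valve and the straightedge as the screwdriver. The side view, and the wrist looks I took after releasing each of the two, put both in their right places. I saw no sign that anything had been knocked aside during the run.

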